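# Spring-clamp a model bridge footing and set its piles

## Robot

A 6-joint arm with a two-finger parallel gripper is mounted at the origin on the work surface. World frame = base frame: x ahead of the robot, y to its left, z up, the work surface at z = 0. Lengths are in m, angles in degrees, forces in N, time in s.
With the tool pointing down it reaches from about 0.4 to 0.825 m from the base axis. Payload 7 kg.
Tool frame: the origin (TCP) lies at the very end of the fingers, on their centre line; the grasp point (between the pads) lies r.grip_depth behind it (r.grip_depth is the distance from the TCP to the grasp point, in m); z points along the fingers, y is the direction in which the jaws open and shut (so a half turn about z gives the same grasp; the last joint's range is limited). The gripper opens to 88 mm and grips with 3 to 60 N. Pads are 19 mm wide; open, the fingers measure 130 mm over their backs; the gripper's body (78 mm by 193 mm) begins 47 mm behind the grasp point.
Start: joints at [-54.483, 20.546, 0.682, 0, -70.136, -16.507], TCP at [0.22, -0.638, 0.227] pointing down, gripper open.
Joint ranges: [-176.03, 176.03], [-82.01, 121.73], [-58.28, 71.71], [-173.87, 95.51], [-174.79, -0.11], [-173.66, 173.66]. Speed limits (degrees/s): [136.94, 136.94, 172.46, 180, 180, 180].

## Interface

Orientations are given as [roll, pitch, yaw] about the fixed x, y, z axes, in that order (R = Rz(yaw) Ry(pitch) Rx(roll)).
In Python, from plant import r gives the robot as it stands. The module is installed in compiled form; this text tells all that it offers.
- The arm moves only by the tool step_arm, never from a script. Its argument "increments" is a list of rows, each a list of 3 entries, a list of its own where there are three numbers: the shift along the tool's x, y, z in m, then the turn, a rotation vector about the tool's x, y, z in rad, then the closure, from 0 (fully open) to 1 (shut). In form: [[[x, y, z], [wx, wy, wz], grip], ...]. A call has 1 to 10 rows; each row is the pose to reach, as a shift and turn from the pose commanded when the call began, along the tool's axes at that moment; what a row does not reach only later rows make up. A row lasts 1/10 s, in which the tool goes at most 50 mm and 8.59 degrees, less where a joint would pass 70% of its speed; a pose out of reach is approached as far as the arm can. A call with a gripper value outside its range is refused whole. The fingers move at their own pace and stop on an object; "force" is the grip in N (left out, the last holds). Time passes only in rows, so rows that repeat a pose let the fingers close. It gives the time, the measured TCP pose, the force and the opening at its end, in the units of the state.
- r.get_state(): the state, without advancing time (a new reading comes with each control period).
- r.capture(name): name is "side" or "top" or "wrist"; returns a dict with "color" (420x560x3 uint8, red, green, blue), "intrinsics" (3x3 intrinsics, pixels), "k1" (the pictures are not rectified: a ray, as slopes to the right and down, at radius r is drawn at 1 + k1 r^2 times it, then the intrinsics apply), "rvec" (rotation vector, rad) and "tvec" (3), from world to camera coordinates, as OpenCV has them; the wrist camera has in their place "T_tool_cam" (4x4, takes a point from camera to tool coordinates, whose origin is the TCP and whose axes are the flange's). Camera axes: x right, y down, z forward; pixel columns grow to the right and rows downward; lengths in m; the calibration is good to about 2 mm. A picture is of the moment at which its call begins: read the wrist's pose just before it. There is no depth.
- r.close_job(): hands the job in, once; it reports no verdict.
The state is a dict: "time_s": time; "joints": joint angles; "qd": joint speeds; "joint_torque": joint torques, N m; "tcp_pos": TCP position; "eef_rot": TCP orientation; "contact_force": force on the tool from outside, world axes, zero at the start; "moment": the same for the moment, N m; "gripper_width": finger opening in m.
Only numpy, scipy, OpenCV 4.12 (cv2) and the standard library are available. Lean on these libraries where they do the work, as an engineer would, in place of code of your own. Each camera call takes 0.05 s, during which the arm holds its last target.

## Task

Lay the drilled footing block flat and lengthways, holes up, in the gluing jig between the sliding jaw and the fence, centred on the fence's face, then clamp it: drop the tension spring's hooked end into the hole of the jaw's arm and stretch its eye over the headed post so that the spring pulls the jaw tight. Then stand every round pile that is out in the stand in a hole of the clamped block, pushed to the bottom, one per hole, and put the glue bottle back upright in the empty bay of its caddy. Leave the paint jars, tape, sanding block and offcut where they are.

Things in the scene. Friction and masses are not known exactly. Their poses are not given: they have to be found in the camera images.
- jig: Gluing jig screwed to the table: plywood bed 270 x 150 mm, 16 mm thick. Origin: centre of its underside; z up; +x is the clamping direction, from the sliding jaw to the fixed fence. Fence: wooden bar up to 50 mm over the table, its face to the jaw at x = +85 mm, from y = -62.5 to +22.5 mm. The spring lane runs along y = +45 mm.
- bay (a point): Where the block belongs: the point on the bed's surface (16 mm above the table) under the centre of the block when it stands against the middle of the fence face. Axes as the jig's; the fence face is 55 mm ahead in +x.
- post (a point): Steel spring post on the fence, in the spring lane. This point is on its axis, 47 mm above the table, where the eye's centre rests in height. Neck 8 mm diameter from 45 to 51 mm above the table, head 11 mm diameter from 51 to 54 mm, collar 18 mm diameter below the neck. Axes as the jig's.
- jaw (a joint): Opening of the sliding jaw (m) beyond the 110 mm length of the block: 0 = closed on a block that touches the fence, at most 0.045. It slides along the jig's x with about 1 N of friction; larger = further from the fence.
- jaw_hole (a point): Mouth centre of the upright hole in the jaw's aluminium arm, 40 mm above the table, moving with the jaw: 9 mm diameter, 24 mm deep. The arm is 24 mm square around it, then from 12 to 62 mm ahead (jig +x) a bar 14 mm wide with the same top, on which the coil lies. Jaw block 50 mm high over the table, 75 mm wide, face 19.5 mm ahead of the hole. Jaw at 0: hole 141.5 mm from the post's axis.
- spring_hook (a point): Steel tension spring, at first level across a tin. This point: on its axis, over the hooked leg, which is 5 mm thick and reaches 30 mm straight down (-z). +x runs along the spring to the eye, 105 mm away at rest. Coil 14 mm diameter, 12 to 90 mm in +x (underside 7 mm below this point). Its half at 12 to 60 mm is fixed to the hook: grip it there from above, across the coil, to place the hook.
- spring_eye (a point): Centre of the flat, level eye: inner diameter 17 mm, wire 4 mm, outer 25 mm. The coil's half towards the eye (15 to 60 mm before this point) moves with it and can be gripped to pull. Axes as spring_hook.
- spring_far (a joint): Stretch of the spring (m): 0 relaxed, at most 0.07. Pull is about 1.8 N + 150 N/m x stretch, 6 to 7 N when clamped (stretch about 0.03).
- block_center (a point): Centre of the loose wooden footing block, 110 x 44 x 34 mm (x, y, z), about 0.1 kg. Four holes in its top in a row along x at -42, -14, +14, +42 mm, 14 mm diameter, 22 mm deep (floor 12 mm above the underside).
- pile0_center (a point): Centre (half-way up) of a round wooden pile, 12 mm diameter, 100 mm long, z along it. At first it stands upright in a hole of the stand, its foot 14 mm above the table. None if absent.
- pile1_center (a point): Centre (half-way up) of a round wooden pile, 12 mm diameter, 100 mm long, z along it. At first it stands upright in a hole of the stand, its foot 14 mm above the table. None if absent.
- pile2_center (a point): Centre (half-way up) of a round wooden pile, 12 mm diameter, 100 mm long, z along it. At first it stands upright in a hole of the stand, its foot 14 mm above the table. None if absent.
- pile3_center (a point): Centre (half-way up) of a round wooden pile, 12 mm diameter, 100 mm long, z along it. At first it stands upright in a hole of the stand, its foot 14 mm above the table. None if absent.
- stand: Fixed dark wooden stock stand, 136 x 46 x 40 mm, origin at the centre of its underside; four holes 15 mm diameter, 26 mm deep, along its x at -48, -16, +16, +48 mm.
- glue_center (a point): Centre of the squat square clear glue bottle, 82 mm tall in all, 41 mm above its underside: body 44 x 44 x 46 mm, green cap 25 mm diameter from 52 to 82 mm above the underside (so its middle is 26 mm above this point): grip there. About 0.1 kg.
- caddy_bay (a point): Centre of the floor of the caddy's empty bay, 5 mm above the table. Bay 74 (x) by 60 (y) mm, walls 34 mm high over the table; the caddy's other bay holds two paint jars up to 57 mm high, from y = +46 to +111 mm of this point.
- tin: Fixed small open metal tin, 62 x 95 x 28 mm (x, y, z), under the spring at the start. Origin: centre of the underside.
- jar1: Red paint jar, 38 mm diameter, 45 mm high, a bystander. Origin: centre of the underside.
- jar2: Grey paint jar, 38 mm diameter, 45 mm high, a bystander. Origin: centre of the underside.
- tape: Roll of tape lying flat, 90 mm diameter, 18 mm high, a bystander. Origin: centre of the underside.
- sander: Cork sanding block 95 x 50 x 22 mm, a bystander. Origin: centre of the underside.
- offcut: Wood offcut 70 x 30 x 12 mm, a bystander. Origin: centre of the underside.
Not all that is in view belongs to the job. What is shaped like the part that bears glue_center but black is not meant. There is more than one size of the part that bears spring_hook; the job needs the smaller.

How it is judged (in metres and radians):
On the way, in this order (a step that is already met when the one before it is completed fails the run):
1. the block lies in the jig, holes up, lengthways between jaw and fence and in line with the fence's middle (x of block_center in the frame of bay between -0.045 and 0.006 m and y of block_center in the frame of bay between -0.01 and 0.01 m and z of block_center in the frame of bay between 0.012 and 0.021 m and angle between the x axis of block_center and the x axis of bay, either way round below 0.1 rad and angle between block_center's own z axis and vertical below 0.08 rad), for 0.2 s.
2. the spring is hooked in the arm's hole and its eye is over the post under the head, and the jaw presses the block against the fence (x of block_center in the frame of bay between -0.01 and 0.006 m and y of block_center in the frame of bay between -0.01 and 0.01 m and z of block_center in the frame of bay between 0.012 and 0.021 m and angle between the x axis of block_center and the x axis of bay, either way round below 0.1 rad and angle between block_center's own z axis and vertical below 0.08 rad and horizontal distance between spring_hook and jaw_hole below 0.007 m and z of spring_hook in the frame of jaw_hole between -0.004 and 0.021 m and horizontal distance between spring_eye and post below 0.0085 m and z of spring_eye in the frame of post between -0.006 and 0.0045 m and value of joint spring_far above 0.02 m and value of joint jaw between -0.003 and 0.003 m), for 0.3 s.
3. every pile stands in a hole of the clamped block, down to the bottom (z of pile0_center in the frame of block_center between 0.04 and 0.05 m and y of pile0_center in the frame of block_center between -0.009 and 0.009 m and x of pile0_center in the frame of block_center between -0.055 and 0.055 m and angle between each of pile0_center, pile1_center, pile2_center, pile3_center's own z axis and vertical below 0.15 rad and z of pile1_center in the frame of block_center between 0.04 and 0.05 m and y of pile1_center in the frame of block_center between -0.009 and 0.009 m and x of pile1_center in the frame of block_center between -0.055 and 0.055 m and z of pile2_center in the frame of block_center between 0.04 and 0.05 m and y of pile2_center in the frame of block_center between -0.009 and 0.009 m and x of pile2_center in the frame of block_center between -0.055 and 0.055 m and z of pile3_center in the frame of block_center between 0.04 and 0.05 m and y of pile3_center in the frame of block_center between -0.009 and 0.009 m and x of pile3_center in the frame of block_center between -0.055 and 0.055 m), for 0.2 s.
At the end, for the whole second after the job is handed in: Block on the bed at the fence's middle (10 mm, 0.1 rad), jaw closed on it (3 mm); hook in the arm's hole, eye round the post under its head, stretched over 20 mm; each pile upright in a hole, foot within 5 mm of its floor; glue upright on the empty bay's floor; all at rest (all of step 2 and all of step 3 and x of glue_center in the frame of caddy_bay between -0.022 and 0.022 m and y of glue_center in the frame of caddy_bay between -0.022 and 0.022 m and z of glue_center in the frame of caddy_bay below 0.048 m and angle between glue_center's own z axis and vertical below 0.15 rad); the robot touches nothing.
It fails at once if the red paint jar is moved by more than 30 mm (distance of jar1 from where it was at the start of the episode above 0.03 m).
It fails at once if the grey paint jar is moved by more than 30 mm (distance of jar2 from where it was at the start of the episode above 0.03 m).
It fails at once if the roll of tape is moved by more than 30 mm (distance of tape from where it was at the start of the episode above 0.03 m).
It fails at once if the sanding block is moved by more than 30 mm (distance of sander from where it was at the start of the episode above 0.03 m).
It fails at once if the wood offcut is moved by more than 30 mm (distance of offcut from where it was at the start of the episode above 0.03 m).
Of pile0, pile1, pile2, pile3 only 2 to 4 are there at a start; the rules pass over those that are not, and their reading is None.
At some moment in a run one of glue may be knocked a few centimetres aside while the robot is not near it.
It also fails if it takes over 210 s, if anything falls off the work surface, if the arm or the gripper's body presses on something with over 40 N, if the wrist force passes 120 N, or if a joint passes its speed limit or range.

## Working session

There is one attempt and no reset: what is moved stays moved. The work goes in short steps, Python scripts to look and compute and a tool call to move; the robot and the scene stay as the last step left them, time stands still between calls to the robot, and variables do not carry over. Pictures are saved under pics/ and viewed, and the job is handed in when it is done.

Besides the shell and the picture viewer there is one more tool, called after "Call:" as name(argument=value, ...), one argument or row to a line, values as JSON. step_arm: Moves the arm, as the interface text tells. Its arguments: {"type":"object","properties":{"increments":{"type":"array","items":{"type":"array"}},"force":{"type":"number"}},"required":["increments"]}

```bash
mkdir -p pics
cat > h.py <<'E'
import numpy as np, cv2
from plant import r
def snap(n,f):
    s=r.get_state(); d=r.capture(n); d['state']=s
    cv2.imwrite('pics/'+f+'.png',d['color'][:,:,::-1])
    np.save('pics/'+f+'.npy',d,allow_pickle=True); return d
E
python3 - <<'E'
from h import *
print(r.get_state(), r.grip_depth)
for n in ('side','top','wrist'):
    d=snap(n,n+'0'); print({k:v for k,v in d.items() if k not in('color','state')})
E
```

```text
{'time_s': 0.0, 'joints': array([-5.44834512e+01,  2.05909861e+01,  6.35761970e-01, -2.00765179e-02,
       -7.01362461e+01, -1.65086242e+01]), 'qd': array([ 0.03433045,  0.05828081, -0.03579579,  0.03679025,  0.05196738,
       -0.03663894]), 'joint_torque': array([-9.59420795e-04, -5.82715702e+01,  2.93039507e+01,  6.99655920e+00,
        6.93778595e-03, -1.15162370e-04]), 'tcp_pos': array([ 0.21968944, -0.63774634,  0.225643  ]), 'eef_rot': array([ 1.79906937e+02, -7.89925476e-03, -1.60998906e+02]), 'contact_force': array([-0.02060091,  0.0530693 , -0.35999377]), 'moment': array([0.08301448, 0.05041603, 0.04972723]), 'gripper_width': 0.0876125572826374} 0.0188
{'intrinsics': array([[513.64005709,   0.        , 277.60957452],
       [  0.        , 513.64005709, 216.3609001 ],
       [  0.        ,   0.        ,   1.        ]]), 'k1': 0.0533571972682898, 'rvec': array([ 0.7387544 , -2.67677653,  0.99217758]), 'tvec': array([0.46216277, 0.25297474, 1.27414855])}
{'intrinsics': array([[402.65569718,   0.        , 278.26751011],
       [  0.        , 402.65569718, 211.5787624 ],
       [  0.        ,   0.        ,   1.        ]]), 'k1': -0.05073623525494073, 'rvec': array([ 2.18128951, -2.19421146,  0.03068966]), 'tvec': array([9.21781805e-04, 5.20542956e-01, 9.85561676e-01])}
{'intrinsics': array([[366.18478387,   0.        , 278.43646624],
       [  0.        , 366.18478387, 210.85006282],
       [  0.        ,   0.        ,   1.        ]]), 'k1': -0.03908325989241395, 'T_tool_cam': array([[-4.49829237e-04, -9.65918143e-01, -2.58847328e-01,
         6.99087236e-02],
       [ 9.99999799e-01, -3.18624841e-04, -5.48831747e-04,
        -4.38505800e-04],
       [ 4.47651353e-04, -2.58847523e-01,  9.65918091e-01,
        -1.58762559e-01],
       [ 0.00000000e+00,  0.00000000e+00,  0.00000000e+00,
         1.00000000e+00]])}
```

View pics/top0.png

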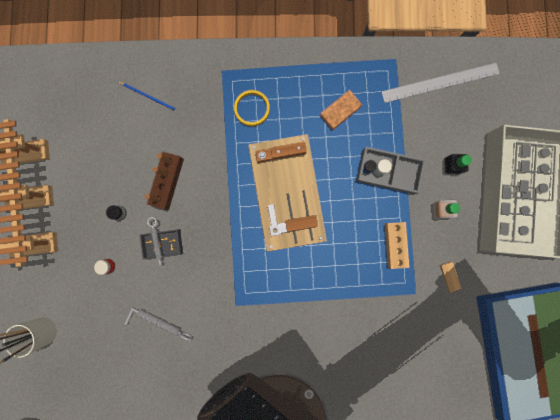

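View pics/side0.png

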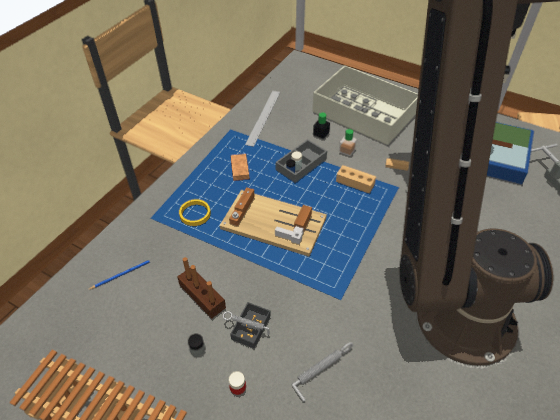

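View pics/wrist0.png

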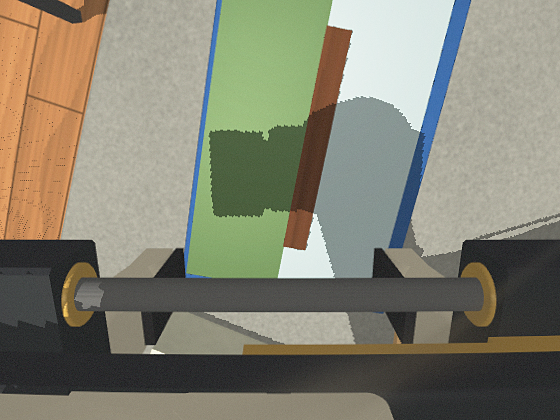

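```bash
cat >> h.py <<'E'
from scipy.optimize import least_squares
def load(f): return np.load('pics/'+f+'.npy',allow_pickle=True).item()
from scipy.spatial.transform import Rotation as Ro
def cam(d):
    """R,t world->cam"""
    if 'rvec' in d: return cv2.Rodrigues(d['rvec'])[0],np.array(d['tvec'])
    s=d['state']; T=np.eye(4); T[:3,:3]=Ro.from_euler('xyz',s['eef_rot'],degrees=True).as_matrix(); T[:3,3]=s['tcp_pos']
    M=np.linalg.inv(T@d['T_tool_cam']); return M[:3,:3],M[:3,3]
def proj(d,P):
    R,t=cam(d); P=np.atleast_2d(P); c=P@R.T+t; n=c[:,:2]/c[:,2:]
    n=n*(1+d['k1']*(n**2).sum(1,keepdims=True)); K=d['intrinsics']
    return n*[K[0,0],K[1,1]]+[K[0,2],K[1,2]]
def ray(d,uv):
    K=d['intrinsics']; m=(np.array(uv,float)-[K[0,2],K[1,2]])/[K[0,0],K[1,1]]; n=m.copy()
    for _ in range(20): n=m/(1+d['k1']*(n**2).sum())
    R,t=cam(d); return -R.T@t, R.T@np.array([n[0],n[1],1])
def at(d,uv,z):
    o,v=ray(d,uv); return o+v*(z-o[2])/v[2]
def crop(f,x,y,w,h,k,o):
    im=cv2.imread('pics/'+f+'.png')[y:y+h,x:x+w]
    im=cv2.resize(im,None,fx=k,fy=k,interpolation=cv2.INTER_CUBIC)
    for i in range(0,w,10): cv2.line(im,(i*k,0),(i*k,6 if i%50 else 14),(0,255,255),1)
    for i in range(0,h,10): cv2.line(im,(0,i*k),(6 if i%50 else 14,i*k),(0,255,255),1)
    cv2.imwrite('pics/'+o+'.png',im)
E
python3 - <<'E'
from h import *
crop('top0',90,140,130,110,6,'c1'); crop('top0',90,190,110,90,7,'c1b')
crop('top0',235,125,105,130,5,'c2')
crop('top0',350,130,130,145,4,'c3')
crop('side0',170,250,110,150,4,'c4')
crop('side0',210,120,180,150,4,'c5')
E
```

```text
(no output)
```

View pics/c1.png

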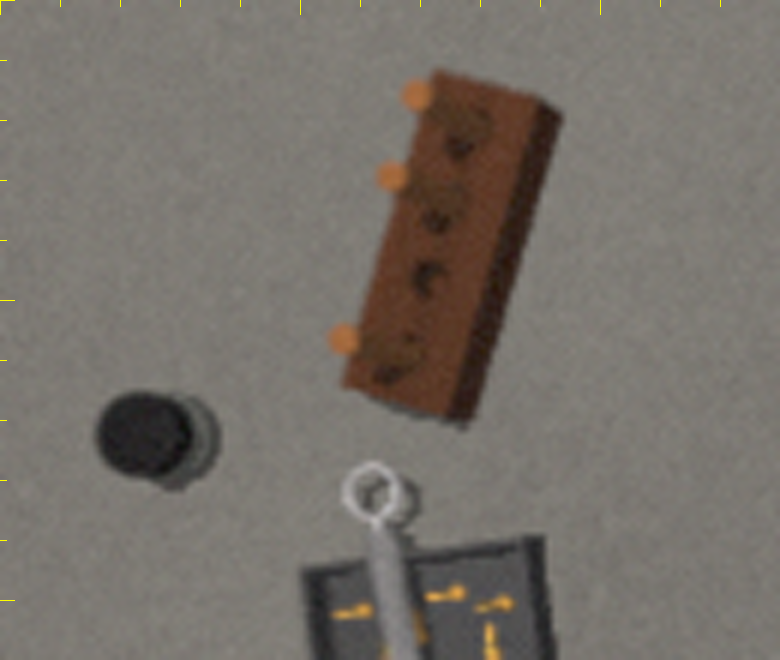

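View pics/c2.png

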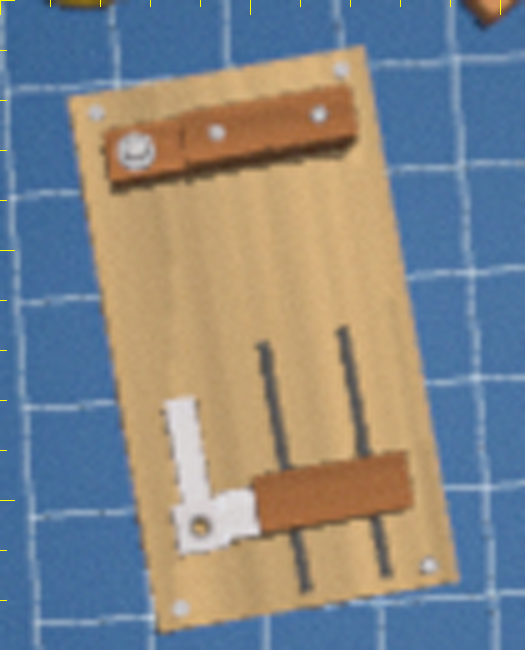

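View pics/c3.png

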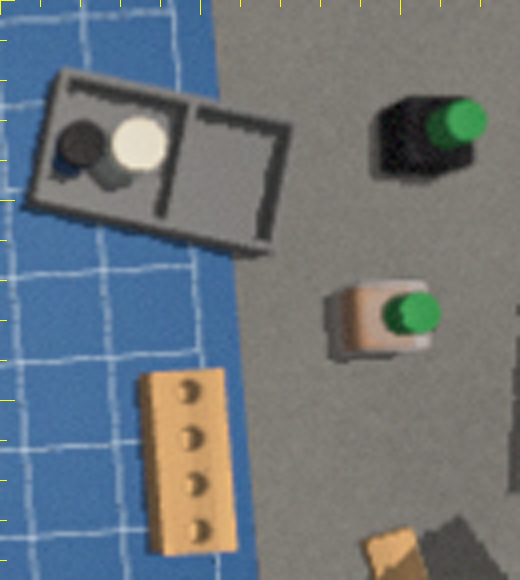

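View pics/c4.png

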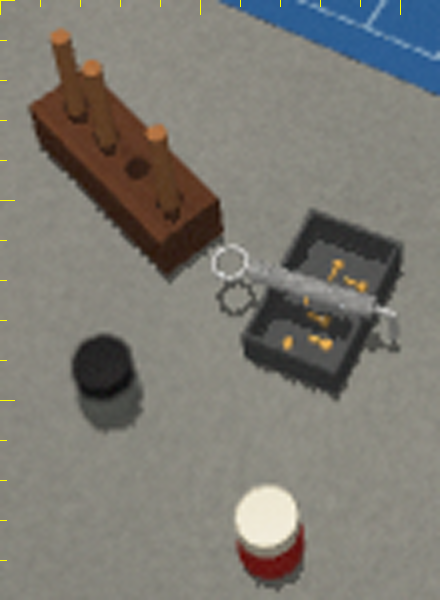

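View pics/c5.png

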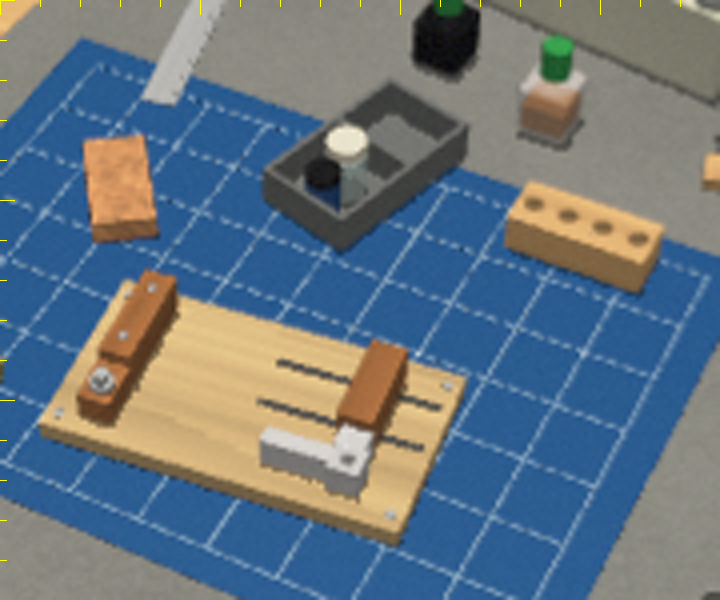

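View pics/c1b.png

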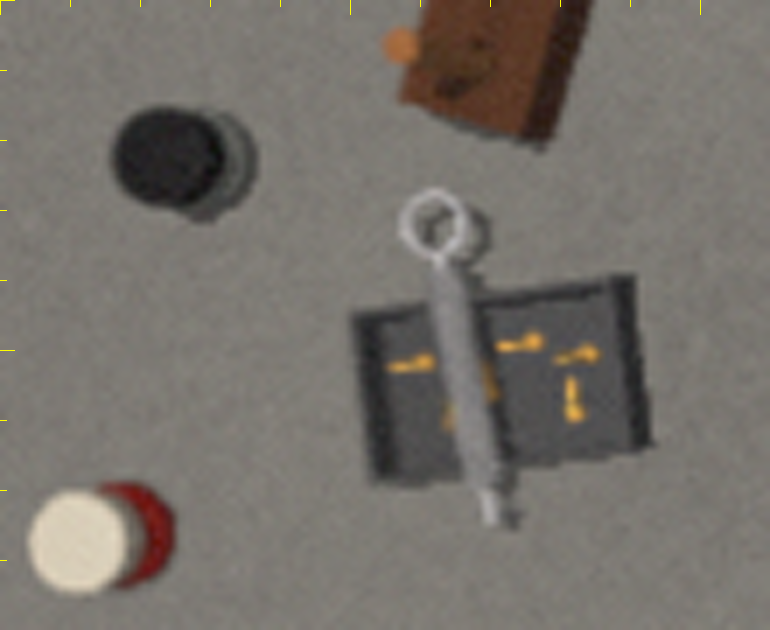

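```bash
cat > m.py <<'E'
from h import *
t=load('top0'); s=load('side0')
c=lambda x0,y0,k,p:np.array([x0+p[0]/k,y0+p[1]/k])-0.5+0.5/k
c1=lambda *p:c(90,140,6,p); c2=lambda *p:c(235,125,5,p); c3=lambda *p:c(350,130,4,p); c4=lambda *p:c(170,250,4,p); c5=lambda *p:c(210,120,4,p)
c1b=lambda *p:c(90,190,7,p)
def tri(a,b,z=None):
    f=lambda P:np.r_[proj(t,P)[0]-a,proj(s,P)[0]-b]
    q=least_squares(f,at(t,a,0.04)); return q.x.round(4),np.abs(q.fun).max().round(2)
E
python3 - <<'E'
from m import *
J=np.array([[.135,.075,.016],[.135,-.075,.016],[-.135,-.075,.016],[-.135,.075,.016],[.097,.045,.054]])
tp=[c2(68,98),c2(365,46),c2(458,580),c2(160,632),c2(137,150)]
sp=[c5(40,428),c5(127,282),c5(467,378),c5(400,535),c5(101,378)]
def w(q): 
    R=Ro.from_euler('z',q[2]).as_matrix(); return J@R.T+[q[0],q[1],0]
ft=lambda q:(proj(t,w(q))-tp).ravel(); fs=lambda q:(proj(s,w(q))-sp).ravel()
for f in (ft,fs,lambda q:np.r_[ft(q),fs(q)]):
    q=least_squares(f,[.5,0,0]); print('jig',q.x[:2].round(4),np.degrees(q.x[2]).round(2),q.fun.round(1))
for n,a,b in [('p0',c1(417,95),c4(60,38)),('p1',c1(391,175),c4(92,69)),('p2',c1(343,339),c4(156,132)),
 ('eye',c1(372,492),c4(230,262)),('jawhole',c2(200,526),c5(347,460)),('glue',c3(415,313),c5(557,45)),
 ('h1',c3(190,392),c5(534,204)),('h2',c3(193,438),c5(568,215)),('h3',c3(197,484),c5(602,227)),('h4',c3(201,530),c5(637,239)),
 ('cad',c3(65,70),c5(265,172)),('cad',c3(291,124),c5(392,84)),('cad',c3(270,254),c5(467,125)),('cad',c3(27,205),c5(340,215))]:
    print(n,*tri(a,b))
for p in [(434,72),(540,97),(446,418),(343,383)]: print('stand',at(t,c1(*p),.04).round(4))
E
```

```text
jig [ 0.5684 -0.0244] 9.46 [ 0.1  0.  -0.1  0.1  0.4  0.3 -0.1  0.2 -0.3 -0.5]
jig [ 0.5649 -0.0202] 9.96 [-0.3 -0.3 -0.6  0.3  0.3  0.2  0.3  0.2  0.2 -0.5]
jig [ 0.5673 -0.0232] 9.62 [-0.5  0.6 -0.7  0.5  0.   0.6 -0.5  0.7 -0.9  0.  -0.4 -1.6 -0.5 -0.8
  0.1 -0.5 -0.2 -0.8  0.1 -1.7]
p0 [0.645  0.2661 0.1111] 0.22
p1 [0.614  0.2752 0.112 ] 0.41
p2 [0.5525 0.2927 0.1133] 0.09
eye [0.4968 0.3077 0.0346] 0.07
jawhole [0.4753 0.0064 0.0362] 0.05
glue [ 0.523  -0.4079  0.0824] 0.13
h1 [ 0.479  -0.2911  0.0287] 0.1
h2 [ 0.4511 -0.2921  0.03  ] 0.05
h3 [ 0.4234 -0.2941  0.0294] 0.13
h4 [ 0.3955 -0.2963  0.0289] 0.11
cad [ 0.6773 -0.2191  0.0258] 0.07
cad [ 0.6419 -0.3574  0.0283] 0.5
cad [ 0.5625 -0.3402  0.0333] 0.14
cad [ 0.5922 -0.1905  0.0454] 0.37
stand [0.6685 0.2821 0.04  ]
stand [0.6576 0.2382 0.04  ]
stand [0.5267 0.2757 0.04  ]
stand [0.5412 0.3183 0.04  ]
```

```bash
cat > pl.py <<'E'
import sys,json,os
from h import *
F='cmd.json'
if not os.path.exists(F): json.dump(dict(p=[0.22,-0.638,0.227],y=-160.99),open(F,'w'))
def wrap(a): return (a+180)%360-180
def cur(): d=json.load(open(F)); return np.array(d['p']),d['y']
def Rt(y): return Ro.from_euler('xyz',[180,0,y],degrees=True).as_matrix()
def plan(x,y,z,yaw,commit=True):
    p,y0=cur(); s=(Rt(y0).T@(np.array([x,y,z])-p)).round(4)
    w=round(np.radians(-(yaw-y0)),4)
    n=max(np.linalg.norm(s)/.05,abs(np.degrees(w))/8.59)
    print('shift',s.tolist(),'rz',w,'min rows %.1f'%n)
    if commit: json.dump(dict(p=(p+Rt(y0)@s).tolist(),y=y0-np.degrees(w)),open(F,'w'))
def chk():
    s=r.get_state(); p,y=cur(); print('t',round(s['time_s'],2),'tcp',s['tcp_pos'].round(4),'yaw',s['eef_rot'].round(2),'err',(s['tcp_pos']-p).round(4),'F',s['contact_force'].round(2),'w',round(s['gripper_width'],4),'j',s['joints'].round(0))
if __name__=='__main__': plan(*map(float,sys.argv[1:5]))
E
python3 pl.py 0.437 -0.294 0.2 -176.5
```

```text
shift [-0.3172, 0.2546, 0.027] rz 0.2707 min rows 8.2
```

Call:
step_arm(
  increments=[
    [[-0.03,0.025,0.003],[0,0,0.03],0],
    [[-0.07,0.056,0.006],[0,0,0.06],0],
    [[-0.11,0.088,0.009],[0,0,0.09],0],
    [[-0.15,0.12,0.012],[0,0,0.12],0],
    [[-0.19,0.152,0.016],[0,0,0.15],0],
    [[-0.23,0.184,0.019],[0,0,0.18],0],
    [[-0.27,0.216,0.022],[0,0,0.22],0],
    [[-0.3,0.24,0.025],[0,0,0.25],0],
    [[-0.3172,0.2546,0.027],[0,0,0.2707],0],
    [[-0.3172,0.2546,0.027],[0,0,0.2707],0],
  ],
)

```text
time_s: 1.15
tcp_pos: [0.438, -0.2917, 0.1993]
eef_rot: [180.0, -0.0, -176.3]
contact_force: [-0.0, -0.0, -0.7]
gripper_width: 0.0872
```

Run:
```python
from pl import *
chk(); snap('wrist','w1')
```

```text
t 1.15 tcp [ 0.438  -0.2917  0.1993] yaw [ 179.98   -0.   -176.34] err [ 0.0011  0.0023 -0.0007] F [-0.01 -0.02 -0.7 ] w 0.0872 j [-12.   8. -20.  -0. -62. -74.]
```

View pics/w1.png

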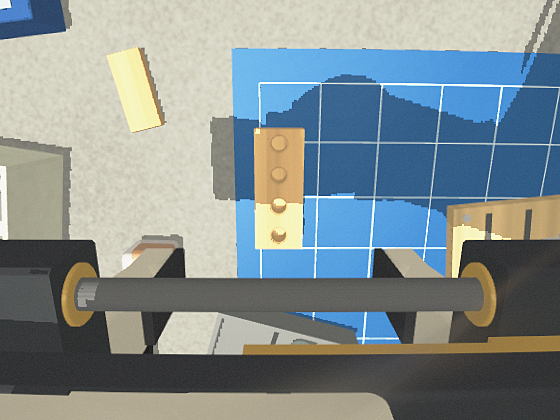

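```bash
python3 - <<'E'
from pl import *
d=load('w1')
for p in [(279,143.5),(279,174.5),(279,205.5),(279,236.5)]: print(at(d,p,.034).round(4))
for p in [(256,128),(304,128.5),(302,249),(255.5,248)]: print('c',at(d,p,.034).round(4))
chk()
E
python3 -c "
from h import *
crop('w1',230,110,100,150,5,'w1c')"
```

```text
[ 0.3943 -0.2946  0.034 ]
[ 0.4216 -0.2929  0.034 ]
[ 0.4501 -0.2911  0.034 ]
[ 0.4798 -0.2892  0.034 ]
c [ 0.3823 -0.3153  0.034 ]
c [ 0.3801 -0.2738  0.034 ]
c [ 0.4909 -0.2667  0.034 ]
c [ 0.4927 -0.3105  0.034 ]
t 1.2 tcp [ 0.4374 -0.2928  0.1994] yaw [ 1.7999e+02 -2.0000e-02 -1.7633e+02] err [ 0.0004  0.0012 -0.0006] F [-0.32 -0.59  0.2 ] w 0.0875 j [-12.   8. -20.  -0. -62. -74.]
```

View pics/w1c.png

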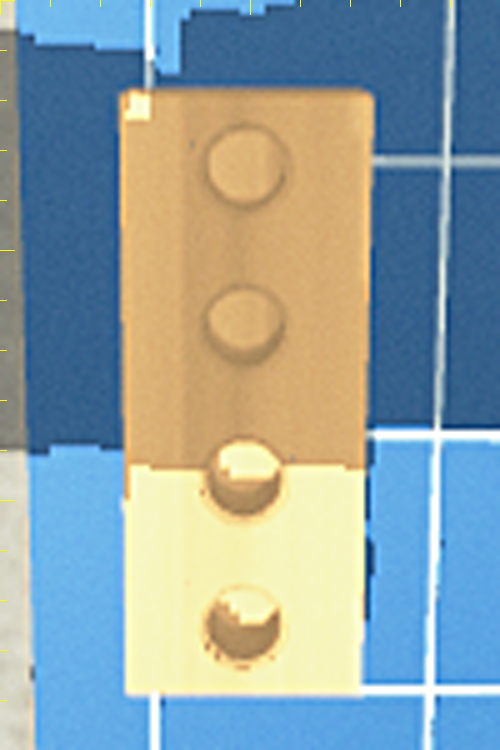

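```bash
python3 pl.py 0.4365 -0.2924 0.013 -176.4
```

```text
shift [0.0004, 0.0016, 0.187] rz -0.0017 min rows 3.7
```

Call:
step_arm(
  increments=[
    [[0.0004,0.0016,0.04],[0,0,0],0.2],
    [[0.0004,0.0016,0.085],[0,0,0],0.2],
    [[0.0004,0.0016,0.13],[0,0,0],0.2],
    [[0.0004,0.0016,0.16],[0,0,0],0.2],
    [[0.0004,0.0016,0.18],[0,0,-0.0017],0.2],
    [[0.0004,0.0016,0.187],[0,0,-0.0017],0.2],
    [[0.0004,0.0016,0.187],[0,0,-0.0017],0.2],
    [[0.0004,0.0016,0.187],[0,0,-0.0017],1],
    [[0.0004,0.0016,0.187],[0,0,-0.0017],1],
    [[0.0004,0.0016,0.187],[0,0,-0.0017],1],
  ],
  force=20,
)

```text
time_s: 2.2
tcp_pos: [0.4371, -0.2928, 0.0137]
eef_rot: [-180.0, 0.1, -176.4]
contact_force: [0.4, -0.1, 0.2]
gripper_width: 0.0515
```

```bash
python3 - <<'E'
from pl import *
chk();
E
python3 pl.py 0.4365 -0.2924 0.12 -176.4
```

```text
t 2.2 tcp [ 0.4371 -0.2928  0.0137] yaw [-1.7996e+02  1.2000e-01 -1.7640e+02] err [ 0.0006 -0.0004  0.0007] F [ 0.44 -0.14  0.23] w 0.0515 j [-12.  20. -33.   0. -37. -74.]
shift [-0.0, -0.0, -0.107] rz -0.0 min rows 2.1
```

Call:
step_arm(
  increments=[
    [[0,0,0],[0,0,0],1],
    [[0,0,0],[0,0,0],1],
    [[0,0,0],[0,0,0],1],
    [[0,0,0],[0,0,0],1],
    [[0,0,-0.01],[0,0,0],1],
    [[0,0,-0.03],[0,0,0],1],
    [[0,0,-0.06],[0,0,0],1],
    [[0,0,-0.09],[0,0,0],1],
    [[0,0,-0.107],[0,0,0],1],
    [[0,0,-0.107],[0,0,0],1],
  ],
)

```text
time_s: 3.2
tcp_pos: [0.4379, -0.2931, 0.1228]
eef_rot: [-179.9, 0.3, -176.4]
contact_force: [-0.3, 0.1, -1.7]
gripper_width: 0.0436
```

Run:
```python
from pl import *
chk(); snap('wrist','w2')
```

```text
t 3.2 tcp [ 0.4379 -0.2931  0.1228] yaw [-179.89    0.29 -176.37] err [ 0.0014 -0.0007  0.0028] F [-0.34  0.11 -1.74] w 0.0436 j [-12.  12. -26.   0. -51. -74.]
```

View pics/w2.png

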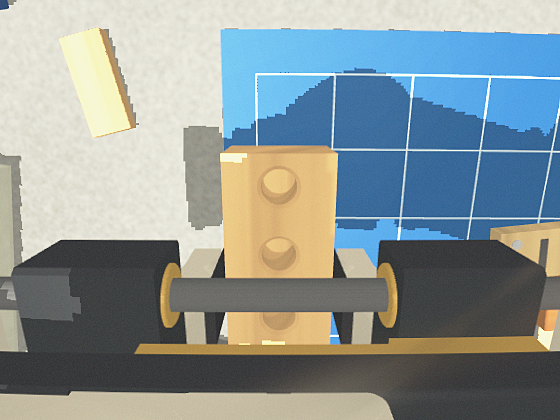

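```bash
cat >> pl.py <<'E'
JIG=[0.567,-0.0235,9.55]
def J(x,y):
    a=np.radians(JIG[2]); return np.array([JIG[0]+x*np.cos(a)-y*np.sin(a),JIG[1]+x*np.sin(a)+y*np.cos(a)])
def Jinv(P):
    a=np.radians(JIG[2]); d=np.array(P[:2])-JIG[:2]; return np.array([d[0]*np.cos(a)+d[1]*np.sin(a),-d[0]*np.sin(a)+d[1]*np.cos(a)])
E
python3 - <<'E'
from pl import *
d=load('w2'); T=d['state']['tcp_pos']
for p in [(279,183),(279,253)]:
    P=at(d,p,T[2]+.0215); print(P, Rt(-176.4).T@(P-T))
print('jawhole',Jinv([.4753,.0064]), 'bay',J(.03,-.02),'tgt',J(.022,-.02))
x,y=J(.022,-.02); plan(x,y,.12,-170.45)
E
```

```text
[ 0.39389206 -0.29618057  0.14433523] [ 0.0440928  -0.00035751 -0.0215    ]
[ 0.42229903 -0.29438138  0.14433523] [ 0.01562891 -0.00034556 -0.0215    ]
jawhole [-0.08546849  0.04469941] bay [ 0.5999024  -0.03824558] tgt [ 0.59201327 -0.03957284]
shift [-0.1711, 0.2426, 0.0] rz -0.1039 min rows 5.9
```

Call:
step_arm(
  increments=[
    [[-0.01,0.015,0],[0,0,-0.01],1],
    [[-0.03,0.043,0],[0,0,-0.02],1],
    [[-0.055,0.078,0],[0,0,-0.035],1],
    [[-0.08,0.113,0],[0,0,-0.05],1],
    [[-0.105,0.149,0],[0,0,-0.065],1],
    [[-0.13,0.184,0],[0,0,-0.08],1],
    [[-0.15,0.213,0],[0,0,-0.09],1],
    [[-0.165,0.234,0],[0,0,-0.1],1],
    [[-0.1711,0.2426,0],[0,0,-0.1039],1],
    [[-0.1711,0.2426,0],[0,0,-0.1039],1],
  ],
)

```text
time_s: 4.25
tcp_pos: [0.5917, -0.0387, 0.1182]
eef_rot: [180.0, -0.1, -170.4]
contact_force: [0.2, 0.1, -0.1]
gripper_width: 0.0441
```

Run:
```python
from pl import *
chk(); snap('top','t3'); snap('wrist','w3'); crop('t3',200,100,180,150,4,'t3c')
```

```text
t 4.25 tcp [ 0.5917 -0.0387  0.1182] yaw [ 1.8000e+02 -1.2000e-01 -1.7036e+02] err [-0.0004  0.0008 -0.0018] F [ 0.2   0.14 -0.11] w 0.0441 j [ 15.  18. -18.  -0. -54. -95.]
```

View pics/w3.png

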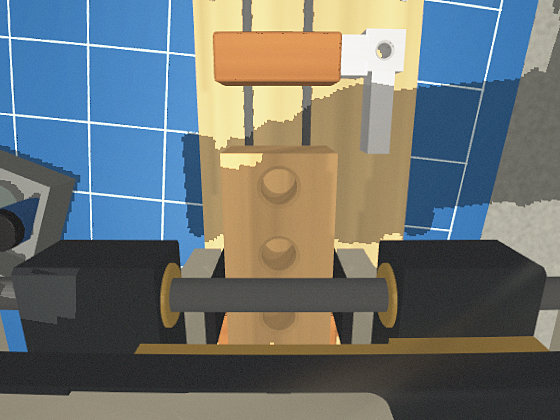

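View pics/t3c.png

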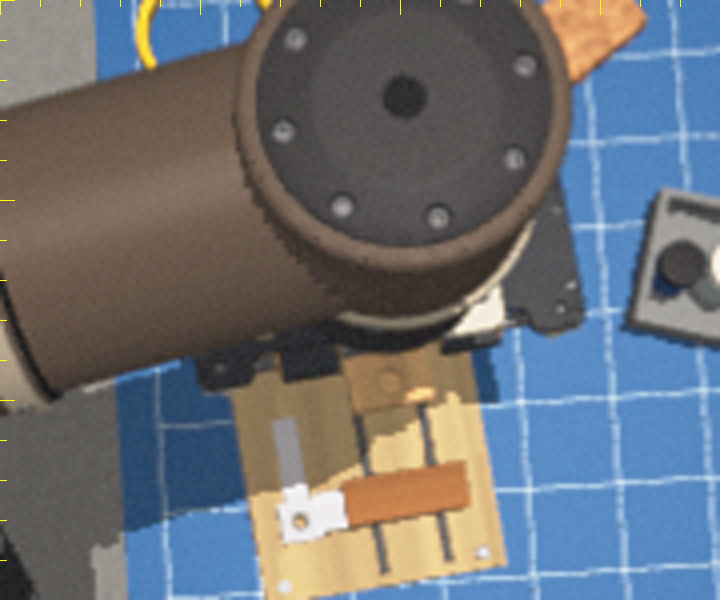

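Run:
```python
from pl import *
d=load('w3')
P=at(d,(385,52.5),.04);print('hole',P,Jinv(P))
for p in [(214,32),(340,31.5),(341,81),(216,80)]: P=at(d,p,.05);print(P,Jinv(P))
P=J(.022,-.02); plan(P[0],P[1],.031,-170.45)
```

```text
hole [0.47594731 0.00601895 0.04      ] [-0.08489337  0.04421625]
[ 0.48358651 -0.09582832  0.05      ] [-0.09425735 -0.05748695]
[ 0.4713366  -0.02456118  0.05      ] [-0.09451367  0.01482487]
[ 0.49785923 -0.01846712  0.05      ] [-0.06734757  0.01643415]
[ 0.50954541 -0.09130511  0.05      ] [-0.06790776 -0.05733322]
shift [0.0, -0.0, 0.089] rz 0.0 min rows 1.8
```

Call:
step_arm(
  increments=[
    [[0,0,0.02],[0,0,0],1],
    [[0,0,0.045],[0,0,0],1],
    [[0,0,0.065],[0,0,0],1],
    [[0,0,0.078],[0,0,0],1],
    [[0,0,0.085],[0,0,0],1],
    [[0,0,0.089],[0,0,0],1],
    [[0,0,0.089],[0,0,0],1],
    [[0,0,0.089],[0,0,0],1],
  ],
)

```text
time_s: 5.15
tcp_pos: [0.5924, -0.0397, 0.0313]
eef_rot: [-180.0, 0.1, -170.4]
contact_force: [-0.5, -0.5, -1.2]
gripper_width: 0.0439
```

Run:
```python
from pl import *
chk()
P=J(.022,-.02); plan(P[0],P[1],.15,-170.45)
```

```text
t 5.15 tcp [ 0.5924 -0.0397  0.0313] yaw [-1.8000e+02  7.0000e-02 -1.7045e+02] err [ 0.0004 -0.0002  0.0003] F [-0.53 -0.5  -1.22] w 0.0439 j [ 15.  24. -23.   0. -43. -95.]
shift [0.0, -0.0, -0.119] rz 0.0 min rows 2.4
```

Call:
step_arm(
  increments=[
    [[0,0,0],[0,0,0],0.3],
    [[0,0,0],[0,0,0],0.3],
    [[0,0,0],[0,0,0],0.3],
    [[0,0,0],[0,0,0],0.3],
    [[0,0,-0.01],[0,0,0],0.3],
    [[0,0,-0.05],[0,0,0],0.3],
    [[0,0,-0.09],[0,0,0],0.3],
    [[0,0,-0.119],[0,0,0],0.3],
    [[0,0,-0.119],[0,0,0],0.3],
    [[0,0,-0.119],[0,0,0],0.3],
  ],
)

```text
time_s: 6.15
tcp_pos: [0.5922, -0.0396, 0.151]
eef_rot: [180.0, 0.1, -170.5]
contact_force: [-0.2, -1.2, -0.6]
gripper_width: 0.0615
```

Run:
```python
from pl import *
chk(); snap('wrist','w4')
```

```text
t 6.15 tcp [ 0.5922 -0.0396  0.151 ] yaw [ 1.7998e+02  1.4000e-01 -1.7045e+02] err [ 0.0002 -0.      0.001 ] F [-0.16 -1.2  -0.63] w 0.0615 j [ 15.  16. -16.  -0. -58. -95.]
```

View pics/w4.png

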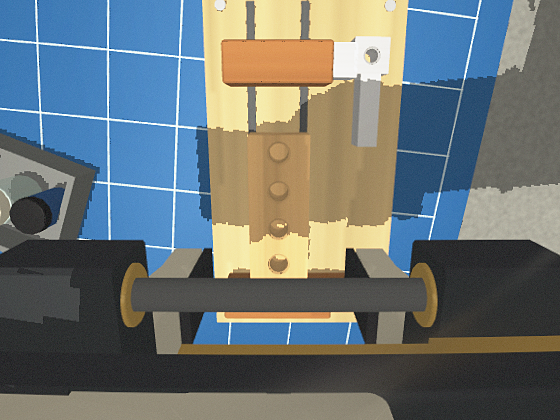

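Run:
```python
from m import *
from pl import *
e,_=tri(c1b(435,221),c4(230,262)); h,_=tri(c1b(494,505),c4(390,312)); print(e,h,np.degrees(np.arctan2(*(e-h)[1::-1])),np.linalg.norm(e-h))
plan(.45,.298,.19,-170.45)
```

```text
[0.4975 0.3074 0.0337] [0.3977 0.286  0.032 ] 12.102598294906656 0.10208276054261073
shift [0.084, 0.3564, -0.04] rz 0.0 min rows 7.4
```

Call:
step_arm(
  increments=[
    [[0.005,0.02,-0.02],[0,0,0],0.3],
    [[0.013,0.055,-0.04],[0,0,0],0.3],
    [[0.024,0.1,-0.04],[0,0,0],0.3],
    [[0.035,0.145,-0.04],[0,0,0],0.3],
    [[0.046,0.19,-0.04],[0,0,0],0.4],
    [[0.057,0.235,-0.04],[0,0,0],0.5],
    [[0.068,0.28,-0.04],[0,0,0],0.5],
    [[0.077,0.325,-0.04],[0,0,0],0.5],
    [[0.084,0.3564,-0.04],[0,0,0],0.5],
    [[0.084,0.3564,-0.04],[0,0,0],0.5],
  ],
)

```text
time_s: 7.2
tcp_pos: [0.4483, 0.3006, 0.1883]
eef_rot: [-179.9, -0.1, -170.2]
contact_force: [-1.3, -1.4, -0.4]
gripper_width: 0.0437
```

Run:
```python
from pl import *
chk(); snap('wrist','w5')
```

```text
t 7.2 tcp [0.4483 0.3006 0.1883] yaw [-1.7993e+02 -9.0000e-02 -1.7024e+02] err [-0.0018  0.0026 -0.0017] F [-1.25 -1.4  -0.36] w 0.0437 j [  55.   10.  -20.   -0.  -61. -135.]
```

View pics/w5.png

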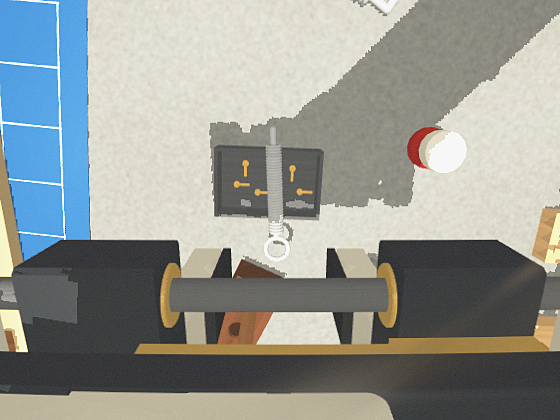

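```bash
python3 -c "
from h import *
crop('w5',200,110,130,160,5,'w5c')"
```

```text
(no output)
```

View pics/w5c.png

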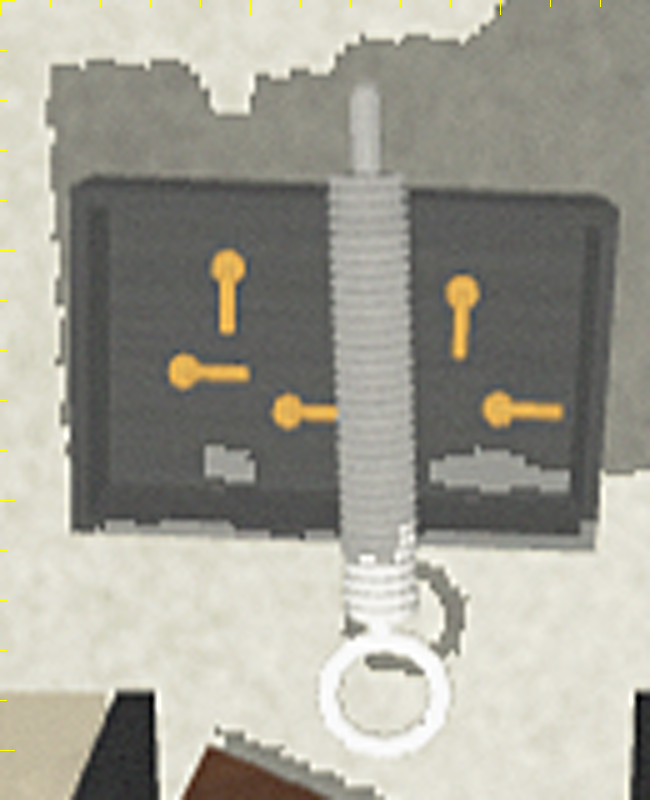

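Run:
```python
from pl import *
d=load('w5'); g=lambda x,y:at(d,(200+x/5-.4,110+y/5-.4),.035)
a=[g(366,85),g(369,178),g(382,615),g(385,694)]
e=a[3]
for p in a: print(p.round(4),np.linalg.norm(p-e).round(4),np.degrees(np.arctan2(*(e-p)[1::-1])).round(2))
for p in [(75,180),(615,200),(72,530),(595,548)]: print('tin',at(d,(200+p[0]/5-.4,110+p[1]/5-.4),.028))
chk()
```

```text
[0.391  0.2851 0.035 ] 0.1079 11.34
[0.4061 0.2882 0.035 ] 0.0926 11.33
[0.482  0.3033 0.035 ] 0.0151 11.7
[0.4968 0.3064 0.035 ] 0.0 0.0
tin [0.41550844 0.23817817 0.028     ]
tin [0.40312708 0.33071781 0.028     ]
tin [0.47791793 0.24554124 0.028     ]
tin [0.46517244 0.33960984 0.028     ]
t 7.25 tcp [0.4486 0.299  0.1882] yaw [-1.7991e+02 -1.1000e-01 -1.7028e+02] err [-0.0014  0.001  -0.0018] F [ 0.84  0.44 -0.74] w 0.0435 j [  55.   10.  -20.   -0.  -61. -135.]
```

```bash
python3 pl.py .4331 .2935 .03 -168.6
```

```text
shift [0.0175, -0.0016, 0.16] rz -0.0323 min rows 3.2
```

Call:
step_arm(
  increments=[
    [[0.0175,-0.0016,0.02],[0,0,-0.0323],0.66],
    [[0.0175,-0.0016,0.05],[0,0,-0.0323],0.66],
    [[0.0175,-0.0016,0.08],[0,0,-0.0323],0.66],
    [[0.0175,-0.0016,0.11],[0,0,-0.0323],0.66],
    [[0.0175,-0.0016,0.135],[0,0,-0.0323],0.66],
    [[0.0175,-0.0016,0.15],[0,0,-0.0323],0.66],
    [[0.0175,-0.0016,0.157],[0,0,-0.0323],0.66],
    [[0.0175,-0.0016,0.16],[0,0,-0.0323],0.66],
    [[0.0175,-0.0016,0.16],[0,0,-0.0323],0.66],
    [[0.0175,-0.0016,0.16],[0,0,-0.0323],0.66],
  ],
)

```text
time_s: 8.25
tcp_pos: [0.4333, 0.2936, 0.0303]
eef_rot: [180.0, 0.1, -168.6]
contact_force: [0.2, -0.2, 0.4]
gripper_width: 0.03
```

Run:
```python
from pl import *
chk(); snap('wrist','w6'); snap('side','s6'); crop('s6',150,220,160,150,5,'s6c')
```

```text
t 8.25 tcp [0.4333 0.2936 0.0303] yaw [ 1.7996e+02  5.0000e-02 -1.6860e+02] err [0.0003 0.0001 0.0003] F [ 0.24 -0.21  0.36] w 0.03 j [  56.   19.  -32.    0.  -39. -134.]
```

View pics/w6.png

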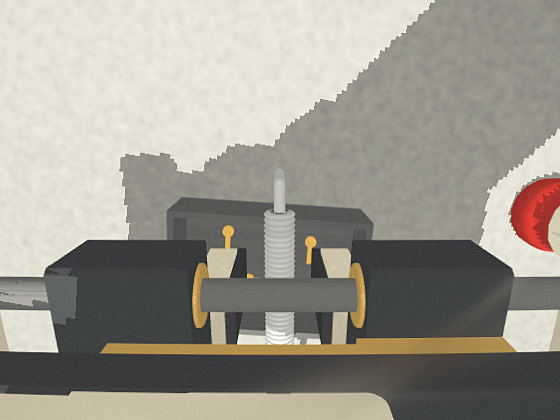

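View pics/s6c.png

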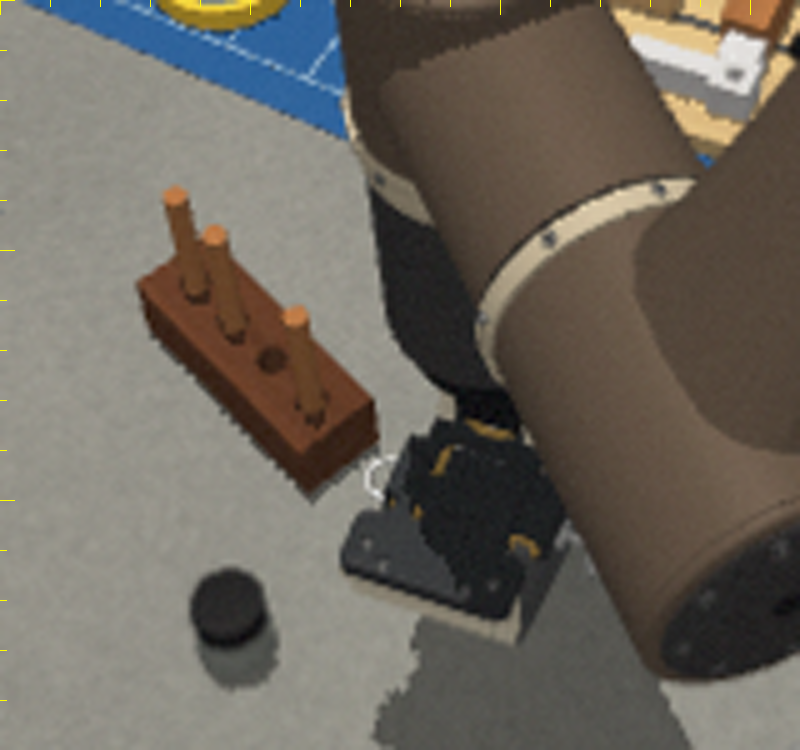

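Call:
step_arm(
  increments=[
    [[0,0,0],[0,0,0],1],
    [[0,0,0],[0,0,0],1],
    [[0,0,0],[0,0,0],1],
    [[0,0,0],[0,0,0],1],
    [[0,0,0],[0,0,0],1],
    [[0,0,-0.01],[0,0,0],1],
    [[0,0,-0.03],[0,0,0],1],
    [[0,0,-0.06],[0,0,0],1],
    [[0,0,-0.09],[0,0,0],1],
    [[0,0,-0.12],[0,0,0],1],
  ],
  force=30,
)

```text
time_s: 9.35
tcp_pos: [0.4327, 0.293, 0.1512]
eef_rot: [-180.0, -0.0, -168.6]
contact_force: [0.9, 0.6, -0.4]
gripper_width: 0.0132
```

Run:
```python
from pl import *
plan(.4331,.2935,.15,-168.6)
chk(); snap('wrist','w7'); crop('w7',200,140,160,120,5,'w7c')
```

```text
shift [-0.0, -0.0, -0.12] rz 0.0 min rows 2.4
t 9.35 tcp [0.4327 0.293  0.1512] yaw [-1.7999e+02 -1.0000e-02 -1.6860e+02] err [-0.0004 -0.0005  0.0012] F [ 0.92  0.64 -0.41] w 0.0132 j [  56.   10.  -24.   -0.  -56. -134.]
```

View pics/w7c.png

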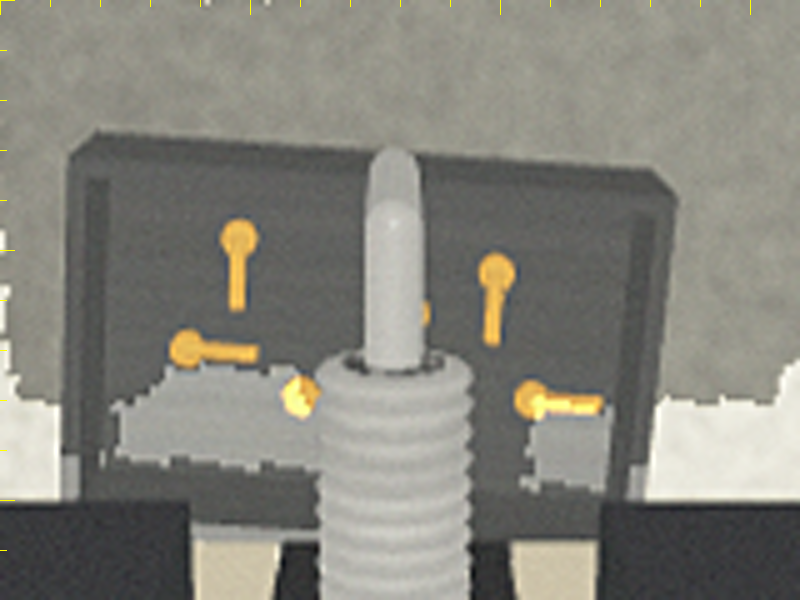

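Run:
```python
from pl import *
d=load('w7'); s=d['state']; T=s['tcp_pos']; R=Ro.from_euler('xyz',s['eef_rot'],degrees=True).as_matrix()
g=lambda x,y,z:(R.T@(at(d,(200+x/5-.4,140+y/5-.4),T[2]+z)-T)).round(4)
print('bottom nose',g(394,150,-.025),'topnose',g(395,205,.005), 'left/right at mid', g(366,330,.005),g(424,330,.005), 'coil', g(317,400,.005),g(470,400,.005))
print('coilstart',g(395,350,.012))
```

```text
bottom nose [ 0.0421 -0.0006  0.025 ] topnose [ 0.042  -0.0005 -0.005 ] left/right at mid [ 0.031 -0.003 -0.005] [ 0.031  0.002 -0.005] coil [ 0.0247 -0.0073 -0.005 ] [ 0.0247  0.0061 -0.005 ]
coilstart [ 0.031  -0.0005 -0.012 ]
```

Run:
```python
from pl import *
d=load('w4'); print('w4',at(d,(372,55.5),.04))
h=np.array([.4757,.0060,0]); p=h-Rt(-170.45)@[.0395,-.0005,0]; print(p); plan(p[0],p[1],.15,-170.45); plan(p[0],p[1],.085,-170.45)
```

```text
w4 [0.4747883  0.00560703 0.04      ]
[5.14569623e-01 1.30464461e-02 6.12323400e-20]
shift [-0.0245, -0.291, 0.0] rz 0.0323 min rows 5.8
shift [0.0, -0.0, 0.065] rz 0.0 min rows 1.3
```

Call:
step_arm(
  increments=[
    [[-0.001,-0.012,0],[0,0,0.002],1],
    [[-0.004,-0.045,0],[0,0,0.005],1],
    [[-0.007,-0.085,0],[0,0,0.01],1],
    [[-0.011,-0.125,0],[0,0,0.015],1],
    [[-0.014,-0.165,0],[0,0,0.02],1],
    [[-0.018,-0.205,0],[0,0,0.025],1],
    [[-0.021,-0.245,0],[0,0,0.03],1],
    [[-0.023,-0.275,0],[0,0,0.0323],1],
    [[-0.0245,-0.291,0],[0,0,0.0323],1],
    [[-0.0245,-0.291,0],[0,0,0.0323],1],
  ],
)

```text
time_s: 10.4
tcp_pos: [0.5138, 0.0105, 0.1487]
eef_rot: [-180.0, -0.1, -170.6]
contact_force: [-0.8, 0.0, -0.7]
gripper_width: 0.0133
```

Call:
step_arm(
  increments=[
    [[0,0,0.015],[0,0,0],1],
    [[0,0,0.035],[0,0,0],1],
    [[0,0,0.055],[0,0,0],1],
    [[0,0,0.065],[0,0,0],1],
    [[0,0,0.065],[0,0,0],1],
    [[0,0,0.065],[0,0,0],1],
  ],
)

```text
time_s: 11.0
tcp_pos: [0.5146, 0.0131, 0.0849]
eef_rot: [-180.0, -0.0, -170.4]
contact_force: [0.5, -0.2, -0.5]
gripper_width: 0.0134
```

Run:
```python
from pl import *
chk(); snap('wrist','w8'); crop('w8',210,120,150,120,5,'w8c')
```

```text
t 11.0 tcp [0.5146 0.0131 0.0849] yaw [-1.7999e+02 -1.0000e-02 -1.7042e+02] err [-0.      0.     -0.0001] F [ 0.48 -0.21 -0.5 ] w 0.0134 j [  23.   14.  -30.    0.  -46. -104.]
```

View pics/w8.png

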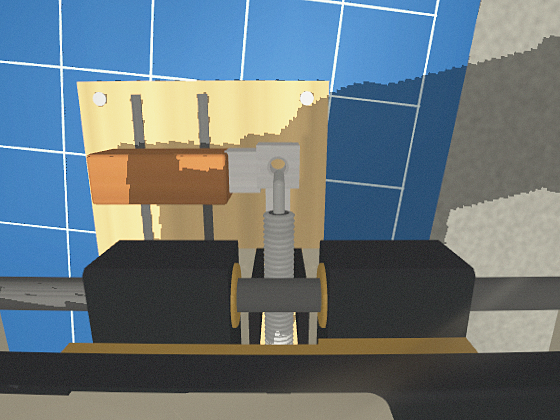

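View pics/w8c.png

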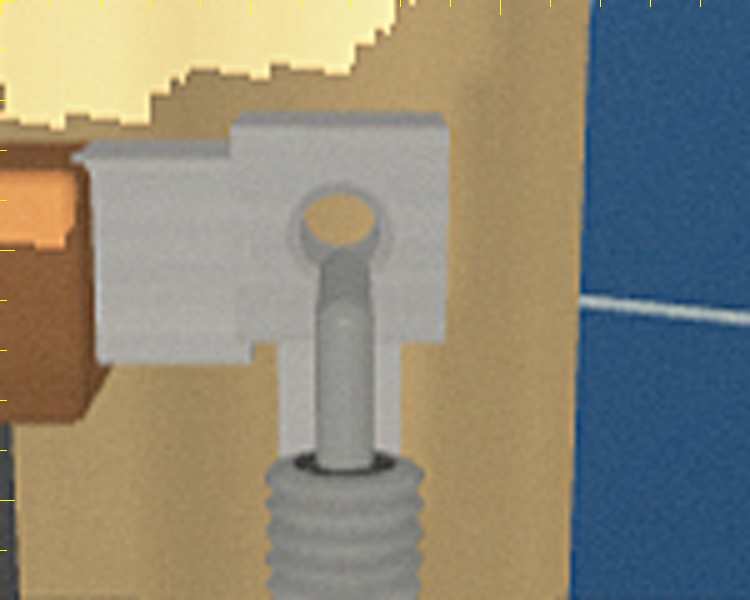

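Run:
```python
from pl import *
d=load('w8'); s=d['state']; T=s['tcp_pos']; R=Ro.from_euler('xyz',s['eef_rot'],degrees=True).as_matrix()
g=lambda x,y,z:(R.T@(at(d,(210+x/5-.4,120+y/5-.4),z)-T)).round(4)
print('hole',g(340,228,.04),'square',[g(*p,.04) for p in [(231,126),(448,126),(445,342),(236,342)]])
print('leg bottom nose',g(345,252,T[2]-.025),'sides at bottom',g(320,285,T[2]-.02),g(370,285,T[2]-.02),'top nose',g(345,302,T[2]+.005))
```

```text
hole [ 0.0416 -0.0011  0.0449] square [array([ 0.0529, -0.013 ,  0.0449]), array([0.0528, 0.0108, 0.0449]), array([0.0286, 0.0108, 0.0449]), array([ 0.0286, -0.0129,  0.0449])]
leg bottom nose [ 0.0419 -0.0005  0.025 ] sides at bottom [ 0.0394 -0.003   0.02  ] [0.0394 0.002  0.02  ] top nose [ 0.0422 -0.0005 -0.005 ]
```

Call:
step_arm(
  increments=[
    [[0.0012,-0.0006,0],[0,0,0],1],
    [[0.0012,-0.0006,0],[0,0,0],1],
    [[0.0012,-0.0006,0.008],[0,0,0],1],
    [[0.0012,-0.0006,0.014],[0,0,0],1],
    [[0.0012,-0.0006,0.018],[0,0,0],1],
    [[0.0012,-0.0006,0.021],[0,0,0],1],
    [[0.0012,-0.0006,0.023],[0,0,0],1],
    [[0.0012,-0.0006,0.025],[0,0,0],1],
    [[0.0012,-0.0006,0.025],[0,0,0],1],
  ],
)

```text
time_s: 11.95
tcp_pos: [0.5133, 0.0121, 0.0593]
eef_rot: [-180.0, -0.0, -170.4]
contact_force: [0.2, 0.5, -1.1]
gripper_width: 0.0135
```

Run:
```python
from pl import *
p,y=cur(); p=p+Rt(y)@[.0012,-.0006,.025]; plan(*p,y)
chk(); snap('wrist','w9'); crop('w9',210,120,150,120,5,'w9c')
```

```text
shift [0.0012, -0.0006, 0.025] rz -0.0 min rows 0.5
t 11.95 tcp [0.5133 0.0121 0.0593] yaw [-1.8000e+02 -2.0000e-02 -1.7045e+02] err [-0.0002 -0.0002 -0.0007] F [ 0.25  0.51 -1.09] w 0.0135 j [  23.   16.  -32.   -0.  -43. -104.]
```

View pics/w9c.png

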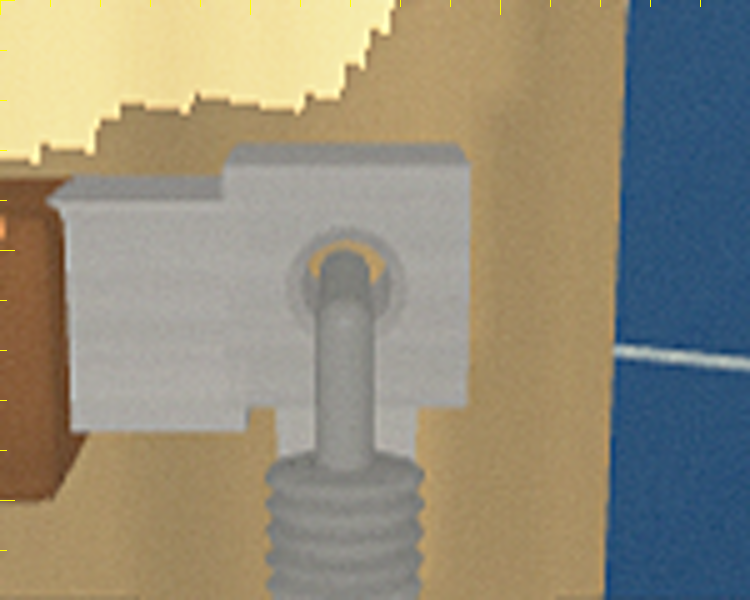

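Call:
step_arm(
  increments=[
    [[0,0,0.004],[0,0,0],1],
    [[0,0,0.008],[0,0,0],1],
    [[0,0,0.012],[0,0,0],1],
    [[0,0,0.015],[0,0,0],1],
    [[0,0,0.0175],[0,0,0],1],
    [[0,0,0.0175],[0,0,0],1],
    [[0,0,0.0175],[0,0,0],1],
  ],
)

```text
time_s: 12.7
tcp_pos: [0.5133, 0.0121, 0.042]
eef_rot: [-180.0, -0.0, -170.4]
contact_force: [1.1, 0.4, -1.1]
gripper_width: 0.0135
```

Run:
```python
from pl import *
p,y=cur(); p=p+Rt(y)@[0,0,.0175]; plan(*p,y)
chk(); snap('wrist','w10'); crop('w10',210,120,150,120,5,'w10c')
```

```text
shift [-0.0, -0.0, 0.0175] rz -0.0 min rows 0.4
t 12.7 tcp [0.5133 0.0121 0.042 ] yaw [-1.8000e+02 -1.0000e-02 -1.7045e+02] err [-0.0002 -0.0002 -0.0005] F [ 1.07  0.43 -1.06] w 0.0135 j [  23.   17.  -33.   -0.  -40. -104.]
```

View pics/w10c.png

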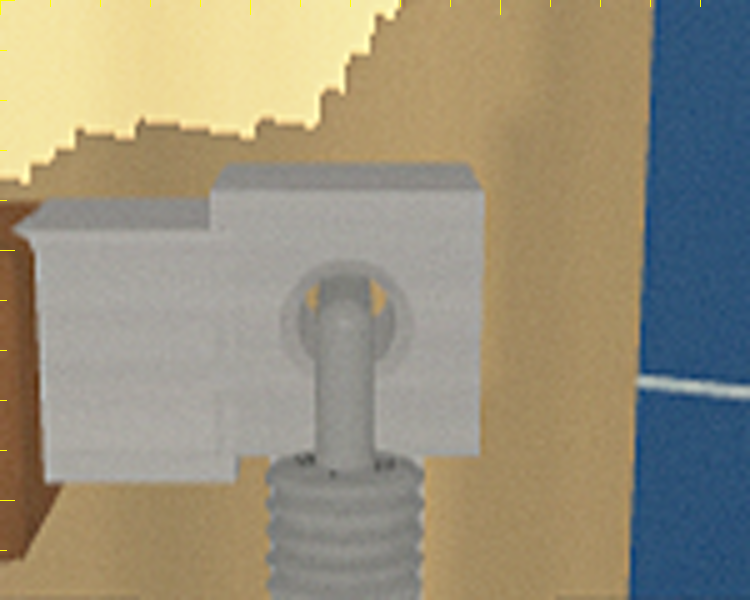

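Call:
step_arm(
  increments=[
    [[-0.003,0,0],[0,0,0],1],
    [[-0.007,0,0],[0,0,0],1],
    [[-0.011,0,0],[0,0,0],1],
    [[-0.015,0,0],[0,0,0],1],
    [[-0.019,0,0],[0,0,0],1],
    [[-0.023,0,0],[0,0,0],1],
    [[-0.027,0,0],[0,0,0],1],
    [[-0.031,0,0],[0,0,0],1],
    [[-0.034,0,0],[0,0,0],1],
    [[-0.034,0,0],[0,0,0],1],
  ],
)

```text
time_s: 13.75
tcp_pos: [0.5475, 0.0179, 0.0421]
eef_rot: [180.0, 0.0, -170.4]
contact_force: [0.1, -0.8, -0.2]
gripper_width: 0.0134
```

Run:
```python
from pl import *
p,y=cur(); p=p+Rt(y)@[-.034,0,0]; plan(*p,y)
chk(); snap('wrist','w11')
```

```text
shift [-0.034, 0.0, 0.0] rz -0.0 min rows 0.7
t 13.75 tcp [0.5475 0.0179 0.0421] yaw [ 1.8000e+02  3.0000e-02 -1.7045e+02] err [ 0.0005 -0.     -0.0004] F [ 0.1  -0.78 -0.24] w 0.0134 j [  22.   20.  -28.    0.  -42. -103.]
```

View pics/w11.png

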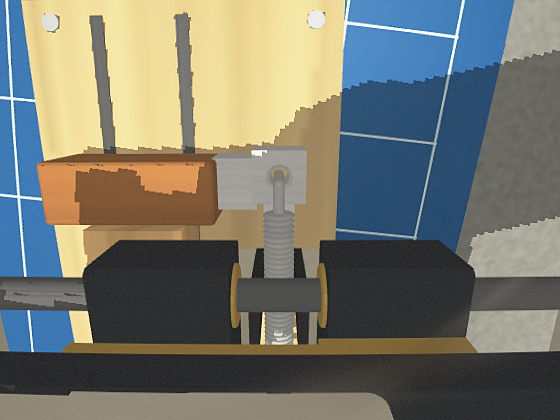

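Call:
step_arm(
  increments=[
    [[-0.002,0,0],[0,0,0],1],
    [[-0.004,0,0],[0,0,0],1],
    [[-0.006,0,0],[0,0,0],1],
    [[-0.007,0,0],[0,0,0],1],
    [[-0.007,0,0],[0,0,0],1],
  ],
)

```text
time_s: 14.3
tcp_pos: [0.5538, 0.0189, 0.042]
eef_rot: [-180.0, -0.0, -170.5]
contact_force: [-2.1, -0.1, -1.5]
gripper_width: 0.0132
```

Run:
```python
from pl import *
p,y=cur(); p=p+Rt(y)@[-.007,0,0]; plan(*p,y)
chk();
```

```text
shift [-0.007, -0.0, -0.0] rz -0.0 min rows 0.1
t 14.3 tcp [0.5538 0.0189 0.042 ] yaw [-1.8000e+02 -1.0000e-02 -1.7045e+02] err [-0.0001 -0.0002 -0.0005] F [-2.1  -0.05 -1.48] w 0.0132 j [  22.   20.  -27.   -0.  -42. -103.]
```

Run:
```python
from pl import *
s=r.get_state(); print(Jinv(s['tcp_pos']))
p,y=cur(); plan(p[0],p[1],.15,y)
P=J(.115,.045); plan(P[0],P[1],.15,-170.45)
```

```text
[-0.0059592   0.04404351]
shift [0.0, 0.0, -0.1075] rz -0.0 min rows 2.1
shift [-0.1208, 0.0008, 0.0] rz 0.0 min rows 2.4
```

Call:
step_arm(
  increments=[
    [[0,0,0],[0,0,0],0.66],
    [[0,0,0],[0,0,0],0.66],
    [[0,0,0],[0,0,0],0.66],
    [[0,0,-0.01],[0,0,0],0.66],
    [[0,0,-0.03],[0,0,0],0.5],
    [[0,0,-0.06],[0,0,0],0.3],
    [[0,0,-0.09],[0,0,0],0.1],
    [[0,0,-0.1075],[0,0,0],0],
    [[0,0,-0.1075],[0,0,0],0],
  ],
)

```text
time_s: 15.2
tcp_pos: [0.5557, 0.0194, 0.1535]
eef_rot: [180.0, 0.4, -170.4]
contact_force: [0.3, -0.7, -0.7]
gripper_width: 0.0643
```

Call:
step_arm(
  increments=[
    [[-0.02,0,0],[0,0,0],0],
    [[-0.055,0,0],[0,0,0],0],
    [[-0.09,0,0],[0,0,0],0],
    [[-0.115,0.0008,0],[0,0,0],0],
    [[-0.1208,0.0008,0],[0,0,0],0],
    [[-0.1208,0.0008,0],[0,0,0],0],
    [[-0.1208,0.0008,0],[0,0,0],0],
  ],
)

```text
time_s: 15.9
tcp_pos: [0.6718, 0.0396, 0.1492]
eef_rot: [180.0, -0.1, -170.5]
contact_force: [-0.2, -0.1, -0.7]
gripper_width: 0.0874
```

Run:
```python
from pl import *
chk(); snap('wrist','w12'); crop('w12',210,60,150,240,3,'w12c')
```

```text
t 15.9 tcp [0.6718 0.0396 0.1492] yaw [ 1.8000e+02 -6.0000e-02 -1.7046e+02] err [-0.0011 -0.0004 -0.0008] F [-0.18 -0.09 -0.66] w 0.0874 j [  20.   23.   -5.   -0.  -61. -100.]
```

View pics/w12.png

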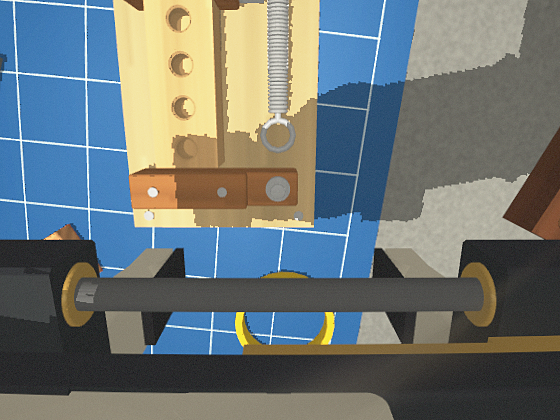

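Run:
```python
from pl import *
crop('w12',240,170,80,100,7,'w12d'); crop('w12',240,60,80,120,6,'w12e')
```

```text
(no output)
```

View pics/w12d.png

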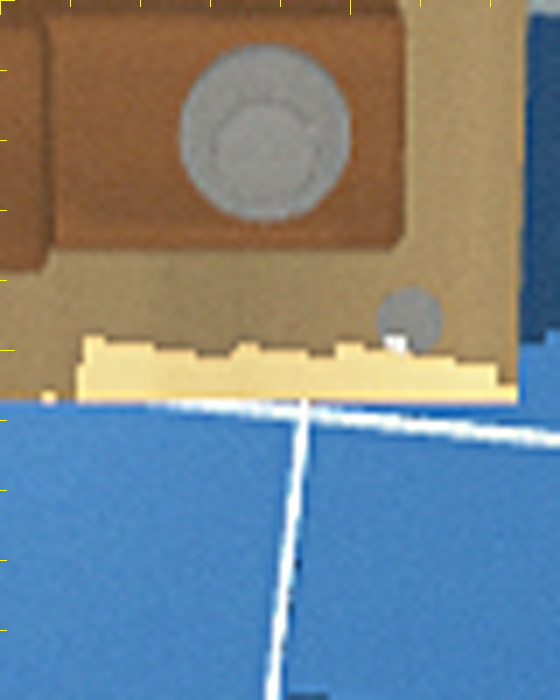

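View pics/w12e.png

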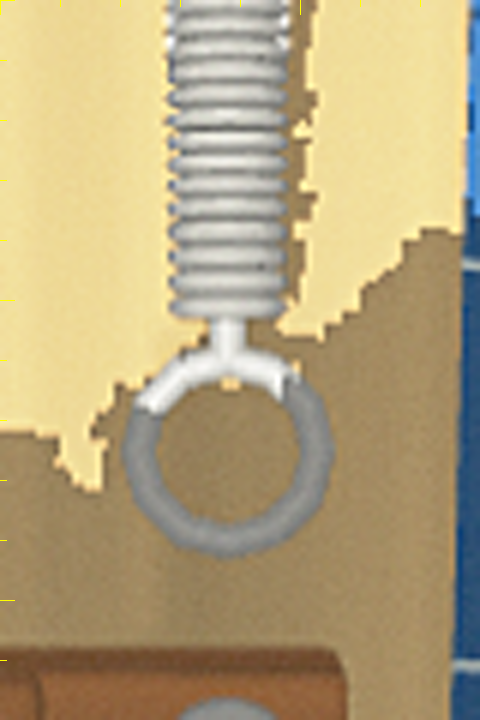

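Run:
```python
from pl import *
d=load('w12')
a=at(d,(240+265/7-.43,170+147/7-.43),.054); b=at(d,(240+265/7-.43,170+132/7-.43),.045)
e=at(d,(240+229/6-.42,60+452/6-.42),.047); c=at(d,(240+229/6-.42,60+310/6-.42),.047)
for n,P in zip('head collar eye coilend'.split(),(a,b,e,c)): print(n,P.round(4),Jinv(P).round(4))
for p in [(185,147),(182,106),(181,63),(180,18)]: P=at(d,p,.05); print('hole',P.round(4),Jinv(P).round(4))
s=d['state']; R=Rt(-170.45); print('delta post-eye tool',(R.T@((a+b)/2-e)).round(4))
```

```text
head [0.6556 0.0355 0.054 ] [0.0971 0.0435]
collar [0.6558 0.0355 0.045 ] [0.0974 0.0434]
eye [0.6177 0.0294 0.047 ] [0.0588 0.0437]
coilend [0.6019 0.0267 0.047 ] [0.0427 0.0437]
hole [ 0.6364 -0.0333  0.05  ] [ 0.0668 -0.0212]
hole [ 0.6091 -0.0382  0.05  ] [ 0.0391 -0.0215]
hole [ 0.5816 -0.0418  0.05  ] [ 0.0114 -0.0205]
hole [ 0.5542 -0.0454  0.05  ] [-0.0162 -0.0195]
delta post-eye tool [-0.0385 -0.0003 -0.0025]
```

Run:
```python
from pl import *
P=np.array([.6177,.0294])-.029*np.array([np.cos(np.radians(9.5)),np.sin(np.radians(9.5))]); print(P)
plan(P[0],P[1],.15,-170.45); plan(P[0],P[1],.035,-170.45)
```

```text
[0.58909772 0.02461362]
shift [0.0852, -0.0012, 0.0] rz 0.0 min rows 1.7
shift [0.0, -0.0, 0.115] rz 0.0 min rows 2.3
```

Call:
step_arm(
  increments=[
    [[0.02,0,0],[0,0,0],0.72],
    [[0.045,0,0],[0,0,0],0.72],
    [[0.07,0,0],[0,0,0],0.72],
    [[0.0852,-0.0012,0],[0,0,0],0.72],
    [[0.0852,-0.0012,0],[0,0,0],0.72],
    [[0.0852,-0.0012,0],[0,0,0],0.72],
    [[0.0852,-0.0012,0.02],[0,0,0],0.72],
    [[0.0852,-0.0012,0.04],[0,0,0],0.72],
    [[0.0852,-0.0012,0.06],[0,0,0],0.72],
    [[0.0852,-0.0012,0.06],[0,0,0],0.72],
  ],
)

```text
time_s: 16.95
tcp_pos: [0.5876, 0.0241, 0.0869]
eef_rot: [-180.0, -0.3, -170.5]
contact_force: [1.0, 0.0, 1.0]
gripper_width: 0.0245
```

Run:
```python
from pl import *
chk(); snap('wrist','w13')
```

```text
t 16.95 tcp [0.5876 0.0241 0.0869] yaw [-179.98   -0.26 -170.48] err [-0.0015 -0.0005  0.0519] F [0.98 0.03 0.95] w 0.0245 j [  21.   20.  -20.   -0.  -50. -102.]
```

View pics/w13.png

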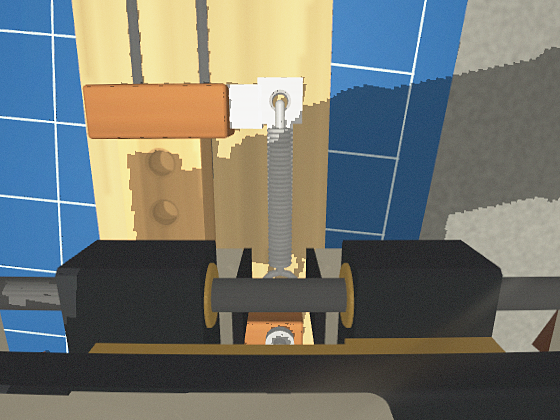

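Call:
step_arm(
  increments=[
    [[0,0,0.02],[0,0,0],0.72],
    [[0,0,0.04],[0,0,0],0.72],
    [[0,0,0.055],[0,0,0],0.72],
    [[0,0,0.055],[0,0,0],0.72],
    [[0,0,0.055],[0,0,0],1],
    [[0,0,0.055],[0,0,0],1],
    [[0,0,0.055],[0,0,0],1],
    [[0,0,0.055],[0,0,0],1],
  ],
  force=45,
)

```text
time_s: 17.8
tcp_pos: [0.5901, 0.0248, 0.0359]
eef_rot: [180.0, 0.1, -170.4]
contact_force: [0.5, 0.7, 4.7]
gripper_width: 0.0132
```

Run:
```python
from pl import *
chk()
```

```text
t 17.8 tcp [0.5901 0.0248 0.0359] yaw [ 1.7999e+02  1.5000e-01 -1.7043e+02] err [0.001  0.0001 0.0009] F [0.48 0.74 4.7 ] w 0.0132 j [  21.   23.  -23.    0.  -43. -102.]
```

Call:
step_arm(
  increments=[
    [[0,0,-0.004],[0,0,0],1],
    [[0,0,-0.008],[0,0,0],1],
    [[0,0,-0.013],[0,0,0],1],
    [[0,0,-0.013],[0,0,0],1],
    [[-0.003,0,-0.013],[0,0,0],1],
    [[-0.006,0,-0.013],[0,0,0],1],
    [[-0.01,0,-0.013],[0,0,0],1],
    [[-0.013,0,-0.013],[0,0,0],1],
    [[-0.016,0,-0.013],[0,0,0],1],
    [[-0.016,0,-0.013],[0,0,0],1],
  ],
)

```text
time_s: 18.8
tcp_pos: [0.6046, 0.027, 0.0472]
eef_rot: [-180.0, -0.1, -170.5]
contact_force: [-3.0, -0.6, 0.1]
gripper_width: 0.0131
```

Run:
```python
from pl import *
p,y=cur(); p=p+Rt(y)@[-.016,0,-.013]; plan(*p,y)
chk(); snap('wrist','w14'); snap('side','s14'); crop('s14',200,150,160,120,5,'s14c')
```

```text
shift [-0.016, 0.0, -0.013] rz -0.0 min rows 0.4
t 18.8 tcp [0.6046 0.027  0.0472] yaw [-1.7999e+02 -6.0000e-02 -1.7046e+02] err [-0.0003 -0.0002 -0.0008] F [-3.03 -0.59  0.09] w 0.0131 j [  21.   24.  -21.   -0.  -46. -101.]
```

View pics/w14.png

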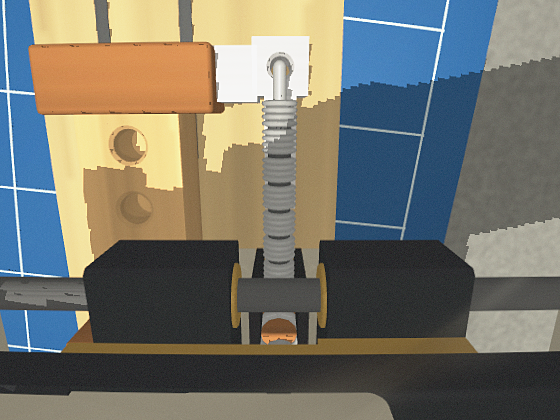

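View pics/s14c.png

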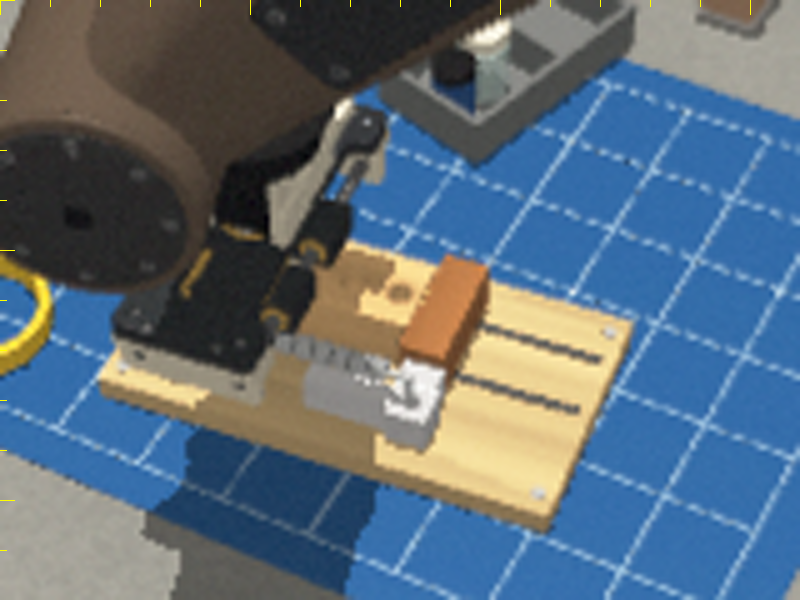

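Call:
step_arm(
  increments=[
    [[-0.004,0,0],[0,0,0],1],
    [[-0.008,0,0],[0,0,0],1],
    [[-0.012,0,0],[0,0,0],1],
    [[-0.016,0,0],[0,0,0],1],
    [[-0.02,0,0],[0,0,0],1],
    [[-0.023,0,0],[0,0,0],1],
    [[-0.023,0,0],[0,0,0],1],
    [[-0.023,0,0],[0,0,0],1],
  ],
)

```text
time_s: 19.7
tcp_pos: [0.6264, 0.0306, 0.0469]
eef_rot: [-180.0, -0.2, -170.5]
contact_force: [-6.4, -1.0, -0.4]
gripper_width: 0.0133
```

Run:
```python
from pl import *
p,y=cur(); p=p+Rt(y)@[-.023,0,0]; plan(*p,y)
chk(); snap('wrist','w15'); snap('side','s15'); crop('s15',200,150,160,120,5,'s15c')
crop('w15',220,220,120,130,6,'w15c')
```

```text
shift [-0.023, -0.0, -0.0] rz -0.0 min rows 0.5
t 19.7 tcp [0.6264 0.0306 0.0469] yaw [-1.7999e+02 -1.6000e-01 -1.7048e+02] err [-0.0012 -0.0005 -0.0011] F [-6.4  -0.98 -0.4 ] w 0.0133 j [  21.   26.  -18.   -0.  -47. -101.]
```

View pics/w15c.png

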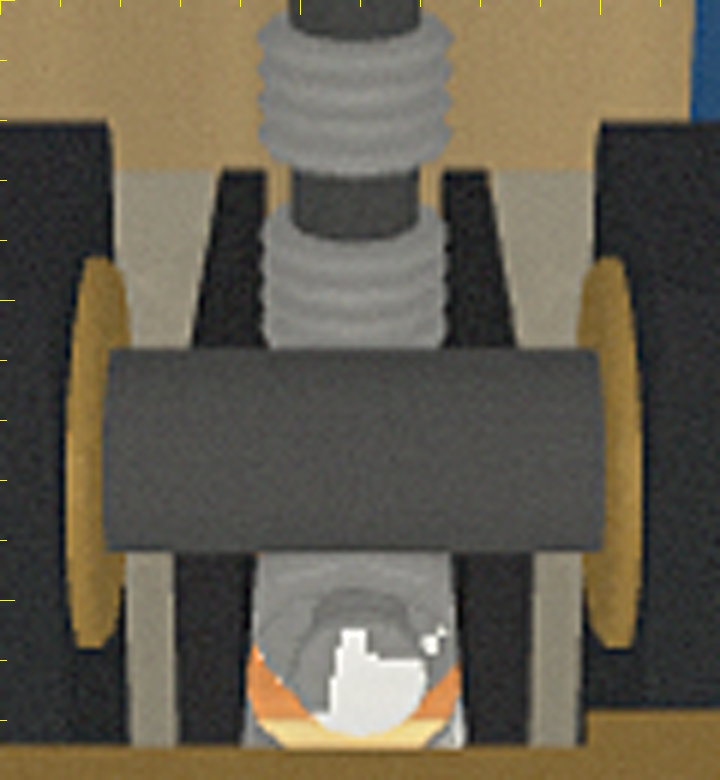

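View pics/s15c.png

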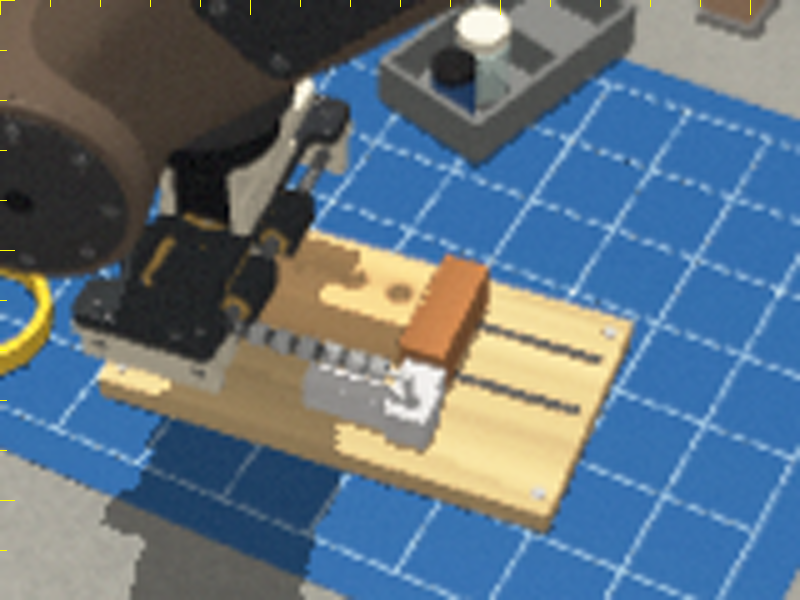

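View pics/w15.png

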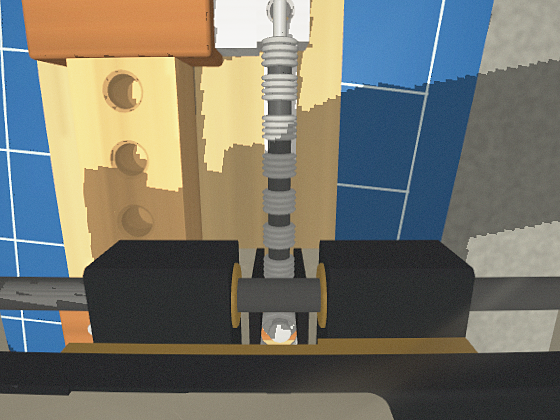

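Run:
```python
from pl import *
d=load('w15'); s=d['state']; T=s['tcp_pos']; R=Rt(-170.45)
im=cv2.imread('pics/w15.png'); k=8; x0,y0,w,h=240,300,80,60
im=cv2.resize(im[y0:y0+h,x0:x0+w],None,fx=k,fy=k,interpolation=cv2.INTER_CUBIC)
def circ(c,rad,col):
    a=np.linspace(0,2*np.pi,60); P=c+np.c_[rad*np.cos(a),rad*np.sin(a),0*a]
    q=((proj(d,P)-[x0,y0]+.5)*k).astype(int); cv2.polylines(im,[q],True,col,1)
e=T+R@[-.029,0,0]; e[2]=.0595
circ(e,.0085,(0,0,255)); circ(e,.0125,(0,0,255))
po=np.array([.6557,.0355,.054]); circ(po,.0055,(0,255,0)); po[2]=.045; circ(po,.009,(255,0,0))
cv2.imwrite('pics/ov.png',im)
```

```text
(no output)
```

View pics/ov.png

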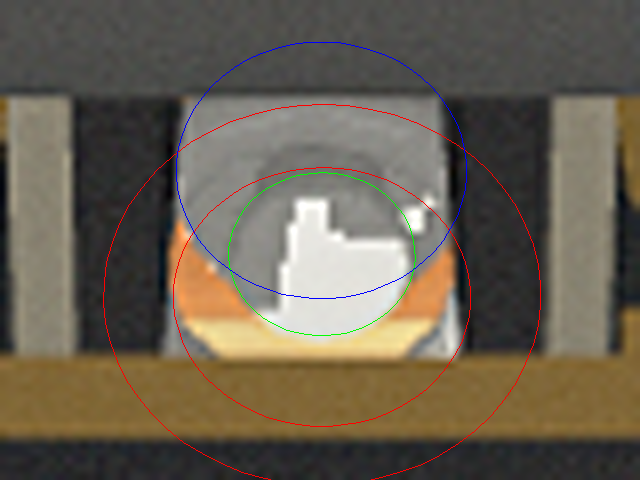

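Call:
step_arm(
  increments=[
    [[-0.0015,0,0],[0,0,0],1],
    [[-0.0015,0,0],[0,0,0],1],
    [[-0.0015,0,0.004],[0,0,0],1],
    [[-0.0015,0,0.007],[0,0,0],1],
    [[-0.0015,0,0.01],[0,0,0],1],
    [[-0.0015,0,0.0125],[0,0,0],1],
    [[-0.0015,0,0.0125],[0,0,0],1],
    [[-0.0015,0,0.0125],[0,0,0],1],
  ],
)

```text
time_s: 20.6
tcp_pos: [0.6296, 0.0314, 0.0364]
eef_rot: [-180.0, 0.1, -170.4]
contact_force: [-7.2, -0.3, 9.8]
gripper_width: 0.0131
```

Run:
```python
from pl import *
p,y=cur(); p=p+Rt(y)@[-.0015,0,.0125]; plan(*p,y)
chk(); d=snap('wrist','w16'); s=d['state']; T=s['tcp_pos']; print(Jinv(T)+[.029,0]); R=Rt(-170.45)
im=cv2.imread('pics/w16.png'); k=8; x0,y0,w,h=240,300,80,60
im=cv2.resize(im[y0:y0+h,x0:x0+w],None,fx=k,fy=k,interpolation=cv2.INTER_CUBIC)
cv2.imwrite('pics/ov2.png',im)
```

```text
shift [-0.0015, 0.0, 0.0125] rz -0.0 min rows 0.3
t 20.6 tcp [0.6296 0.0314 0.0364] yaw [-1.8000e+02  7.0000e-02 -1.7041e+02] err [0.0005 0.0001 0.0009] F [-7.19 -0.29  9.81] w 0.0131 j [  21.   26.  -18.    0.  -46. -101.]
[0.099822   0.04379921]
```

View pics/ov2.png

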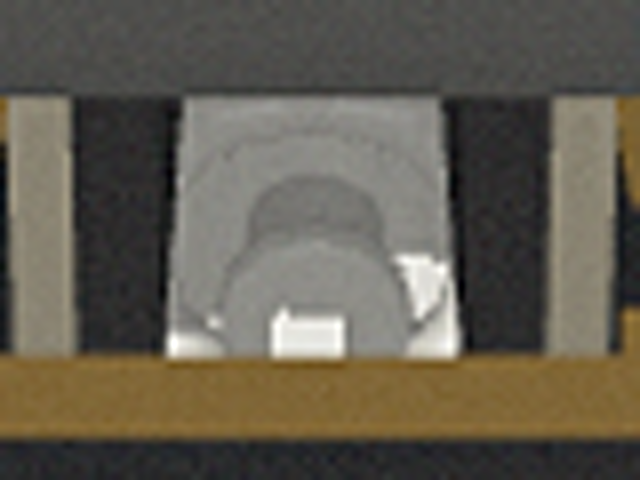

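Call:
step_arm(
  increments=[
    [[0.002,0,-0.001],[0,0,0],1],
    [[0.002,0,-0.001],[0,0,0],0.72],
    [[0.002,0,-0.001],[0,0,0],0.72],
    [[0.002,0,-0.001],[0,0,0],0.72],
    [[0.002,0,-0.001],[0,0,0],0.72],
    [[0.002,0,-0.01],[0,0,0],0.72],
    [[0.002,0,-0.03],[0,0,0],0.72],
    [[0.002,0,-0.06],[0,0,0],0.72],
    [[0.002,0,-0.1],[0,0,0],0.5],
    [[0.002,0,-0.115],[0,0,0],0.3],
  ],
)

```text
time_s: 21.65
tcp_pos: [0.6289, 0.0311, 0.155]
eef_rot: [-180.0, 0.3, -170.4]
contact_force: [0.0, 0.3, 0.6]
gripper_width: 0.0355
```

Run:
```python
from pl import *
p,y=cur(); p=p+Rt(y)@[.002,0,-.115]; plan(*p,y)
chk(); P=J(.115,.045); plan(P[0],P[1],.15,-170.45)
```

```text
shift [0.002, 0.0, -0.115] rz -0.0 min rows 2.3
t 21.65 tcp [0.6289 0.0311 0.155 ] yaw [-179.99    0.34 -170.41] err [0.0019 0.0001 0.0045] F [0.01 0.34 0.61] w 0.0355 j [  21.   19.  -11.    0.  -59. -101.]
shift [-0.0467, 0.0012, 0.0005] rz 0.0 min rows 0.9
```

Call:
step_arm(
  increments=[
    [[-0.02,0,0],[0,0,0],0],
    [[-0.0467,0.0012,0.0005],[0,0,0],0],
    [[-0.0467,0.0012,0.0005],[0,0,0],0],
    [[-0.0467,0.0012,0.0005],[0,0,0],0],
  ],
)

```text
time_s: 22.05
tcp_pos: [0.6727, 0.0397, 0.1494]
eef_rot: [180.0, -0.0, -170.5]
contact_force: [0.1, 1.3, -0.1]
gripper_width: 0.0672
```

Run:
```python
from pl import *
chk(); snap('wrist','w17'); crop('w17',110,0,220,220,3,'w17c')
```

```text
t 22.05 tcp [0.6727 0.0397 0.1494] yaw [ 1.8000e+02 -3.0000e-02 -1.7046e+02] err [-0.0002 -0.0002 -0.0006] F [ 0.15  1.3  -0.07] w 0.0672 j [  20.   23.   -5.   -0.  -61. -100.]
```

View pics/w17c.png

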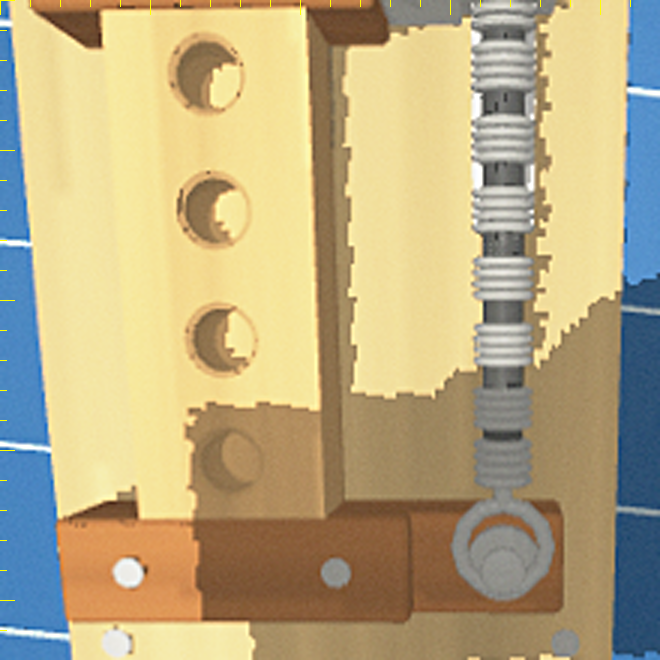

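Run:
```python
from pl import *
d=load('w17')
q=[]
for p in [(206,73),(214,210),(221.5,340.5),(232,461)]:
    P=at(d,(110+p[0]/3-.33,p[1]/3-.33),.05); q.append(P); print(P.round(4),Jinv(P).round(4))
q=np.array(q); print(np.linalg.norm(np.diff(q,axis=0),axis=1), np.degrees(np.arctan2(*(q[3]-q[0])[1::-1])))
P=at(d,(110+503/3-.33,568/3-.33),.054); print('post',Jinv(P)); P=at(d,(110+503/3-.33,545/3-.33),.047); print('eye',Jinv(P))
```

```text
[ 0.5589 -0.046   0.05  ] [-0.0117 -0.0208]
[ 0.5868 -0.0412  0.05  ] [ 0.0166 -0.0208]
[ 0.6146 -0.0366  0.05  ] [ 0.0448 -0.0208]
[ 0.6415 -0.0313  0.05  ] [ 0.0722 -0.0201]
[0.02824715 0.02823584 0.02741906] 10.062247518309235
post [0.09701128 0.04341875]
eye [0.09279286 0.04340087]
```

Run:
```python
from pl import *
plan(.66,.283,.2,-170.45)
```

```text
shift [-0.0276, 0.2418, -0.05] rz 0.0 min rows 5.0
```

Call:
step_arm(
  increments=[
    [[-0.004,0.03,-0.03],[0,0,0],0.3],
    [[-0.008,0.07,-0.05],[0,0,0],0.3],
    [[-0.013,0.11,-0.05],[0,0,0],0.3],
    [[-0.018,0.15,-0.05],[0,0,0],0.3],
    [[-0.023,0.19,-0.05],[0,0,0],0.3],
    [[-0.026,0.225,-0.05],[0,0,0],0.3],
    [[-0.0276,0.2418,-0.05],[0,0,0],0.3],
    [[-0.0276,0.2418,-0.05],[0,0,0],0.3],
    [[-0.0276,0.2418,-0.05],[0,0,0],0.3],
  ],
)

```text
time_s: 23.0
tcp_pos: [0.6594, 0.2824, 0.1996]
eef_rot: [-180.0, -0.0, -170.4]
contact_force: [-0.3, -0.6, -1.0]
gripper_width: 0.0614
```

Run:
```python
from pl import *
chk(); snap('wrist','w18');
```

```text
t 23.0 tcp [0.6594 0.2824 0.1996] yaw [-1.7998e+02 -2.0000e-02 -1.7042e+02] err [-0.0006 -0.0006 -0.0004] F [-0.27 -0.63 -1.04] w 0.0614 j [  39.   25.    5.    0.  -69. -119.]
```

View pics/w18.png

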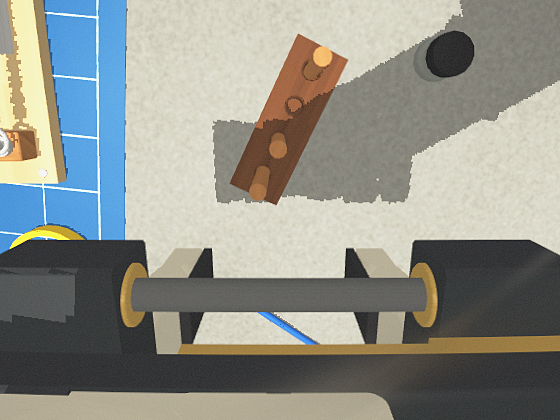

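Run:
```python
from pl import *
crop('w18',220,30,140,180,4,'w18c')
```

```text
(no output)
```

View pics/w18c.png

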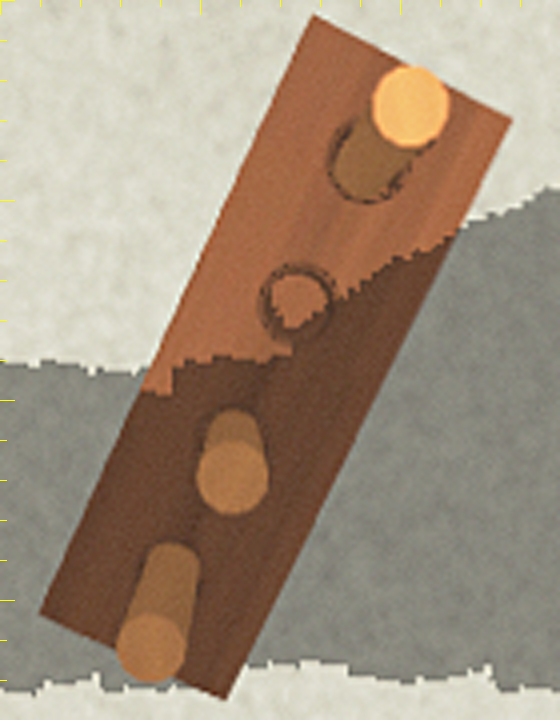

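Run:
```python
from pl import *
d=load('w18')
g=lambda x,y,z:at(d,(220+x/4-.375,30+y/4-.375),z).round(4)
print('tops p2,p1,p0',g(410,107,.114),g(232,478,.114),g(151,648,.114))
c=[g(*p,.04) for p in [(313,15),(513,120),(228,700),(40,613)]]; print(c); m=np.mean(c,0); 
u=(c[0]+c[1]-c[2]-c[3]); u/=np.linalg.norm(u); print('stand',m,u,[ (m+u*k).round(4) for k in (.048,.016,-.016,-.048)])
```

```text
tops p2,p1,p0 [0.5521 0.2914 0.114 ] [0.6136 0.2735 0.114 ] [0.6443 0.2646 0.114 ]
[array([0.5266, 0.2752, 0.04  ]), array([0.5393, 0.3189, 0.04  ]), array([0.6694, 0.2817, 0.04  ]), array([0.6567, 0.2375, 0.04  ])]
stand [0.598    0.278325 0.04    ] [-0.96097853  0.27662295  0.        ] [array([0.5519, 0.2916, 0.04  ]), array([0.5826, 0.2828, 0.04  ]), array([0.6134, 0.2739, 0.04  ]), array([0.6441, 0.265 , 0.04  ])]
```

Run:
```python
from pl import *
plan(.6442,.2648,.2,-170.45);plan(.6442,.2648,.069,-170.45)
```

```text
shift [0.0186, -0.0153, 0.0] rz 0.0 min rows 0.5
shift [0.0, 0.0, 0.131] rz 0.0 min rows 2.6
```

Call:
step_arm(
  increments=[
    [[0.0186,-0.0153,0.02],[0,0,0],0.5],
    [[0.0186,-0.0153,0.05],[0,0,0],0.5],
    [[0.0186,-0.0153,0.08],[0,0,0],0.55],
    [[0.0186,-0.0153,0.11],[0,0,0],0.55],
    [[0.0186,-0.0153,0.131],[0,0,0],0.55],
    [[0.0186,-0.0153,0.131],[0,0,0],0.55],
    [[0.0186,-0.0153,0.131],[0,0,0],1],
    [[0.0186,-0.0153,0.131],[0,0,0],1],
    [[0.0186,-0.0153,0.131],[0,0,0],1],
    [[0.0186,-0.0153,0.131],[0,0,0],1],
  ],
  force=20,
)

```text
time_s: 24.05
tcp_pos: [0.6446, 0.2649, 0.0699]
eef_rot: [180.0, 0.1, -170.4]
contact_force: [0.1, -1.5, 0.3]
gripper_width: 0.013
```

Run:
```python
from pl import *
chk(); snap('wrist','w19')
for z in (0.055,0,-.045): 
    d=load('w19'); T=np.linalg.inv(d['T_tool_cam']); c=T@[0,0,z,1]; n=c[:2]/c[2]; print(z,n*366+[278,211])
```

```text
t 24.05 tcp [0.6446 0.2649 0.0699] yaw [ 1.7995e+02  1.0000e-01 -1.7045e+02] err [0.0004 0.0001 0.0009] F [ 0.06 -1.45  0.27] w 0.013 j [  38.   29.   -7.    0.  -54. -119.]
0.055 [279.01534816 230.72424214]
0 [279.27203888 267.24046255]
-0.045 [279.64058594 319.669103  ]
```

View pics/w19.png

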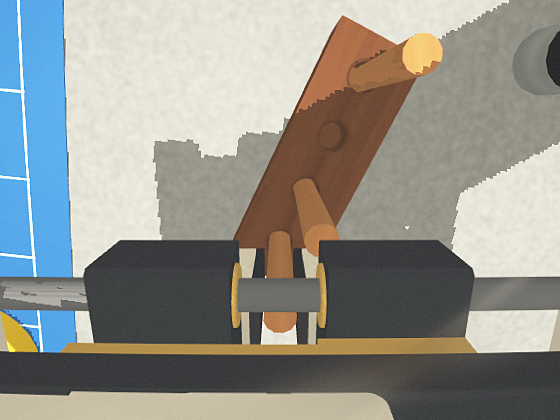

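Run:
```python
from pl import *
plan(.6442,.2648,.18,-170.45);plan(.6148,-.0366,.18,-170.45)
```

```text
shift [0.0, 0.0, -0.111] rz 0.0 min rows 2.2
shift [0.079, -0.2923, 0.0] rz 0.0 min rows 6.1
```

Call:
step_arm(
  increments=[
    [[0,0,0],[0,0,0],1],
    [[0,0,-0.01],[0,0,0],1],
    [[0,0,-0.025],[0,0,0],1],
    [[0,0,-0.045],[0,0,0],1],
    [[0,0,-0.065],[0,0,0],1],
    [[0,0,-0.085],[0,0,0],1],
    [[0,0,-0.1],[0,0,0],1],
    [[0,0,-0.111],[0,0,0],1],
    [[0,0,-0.111],[0,0,0],1],
  ],
)

```text
time_s: 25.0
tcp_pos: [0.6448, 0.265, 0.1817]
eef_rot: [179.9, 0.2, -170.4]
contact_force: [-0.4, -0.2, -0.1]
gripper_width: 0.0113
```

Call:
step_arm(
  increments=[
    [[0.005,-0.02,0],[0,0,0],1],
    [[0.014,-0.053,0],[0,0,0],1],
    [[0.025,-0.092,0],[0,0,0],1],
    [[0.036,-0.133,0],[0,0,0],1],
    [[0.047,-0.174,0],[0,0,0],1],
    [[0.058,-0.215,0],[0,0,0],1],
    [[0.068,-0.252,0],[0,0,0],1],
    [[0.075,-0.278,0],[0,0,0],1],
    [[0.079,-0.2923,0],[0,0,0],1],
    [[0.079,-0.2923,0],[0,0,0],1],
  ],
)

```text
time_s: 26.0
tcp_pos: [0.6137, -0.0388, 0.1788]
eef_rot: [-180.0, -0.1, -170.6]
contact_force: [-0.6, 0.6, 0.1]
gripper_width: 0.0115
```

Call:
step_arm(
  increments=[
    [[0,0,0.02],[0,0,0],1],
    [[0,0,0.04],[0,0,0],1],
    [[0,0,0.058],[0,0,0],1],
    [[0,0,0.066],[0,0,0],1],
    [[0,0,0.068],[0,0,0],1],
    [[0,0,0.068],[0,0,0],1],
    [[0,0,0.068],[0,0,0],1],
  ],
)

```text
time_s: 26.7
tcp_pos: [0.6153, -0.0365, 0.1124]
eef_rot: [-180.0, 0.1, -170.4]
contact_force: [-0.4, -0.1, -0.6]
gripper_width: 0.0117
```

Run:
```python
from pl import *
plan(.6148,-.0366,.112,-170.45)
chk(); snap('wrist','w20'); crop('w20',200,120,150,150,5,'w20c')
```

```text
shift [0.0, -0.0, 0.068] rz 0.0 min rows 1.4
t 26.7 tcp [ 0.6153 -0.0365  0.1124] yaw [-1.7999e+02  7.0000e-02 -1.7043e+02] err [0.0005 0.0001 0.0004] F [-0.36 -0.11 -0.56] w 0.0117 j [ 15.  20. -16.   0. -54. -95.]
```

View pics/w20c.png

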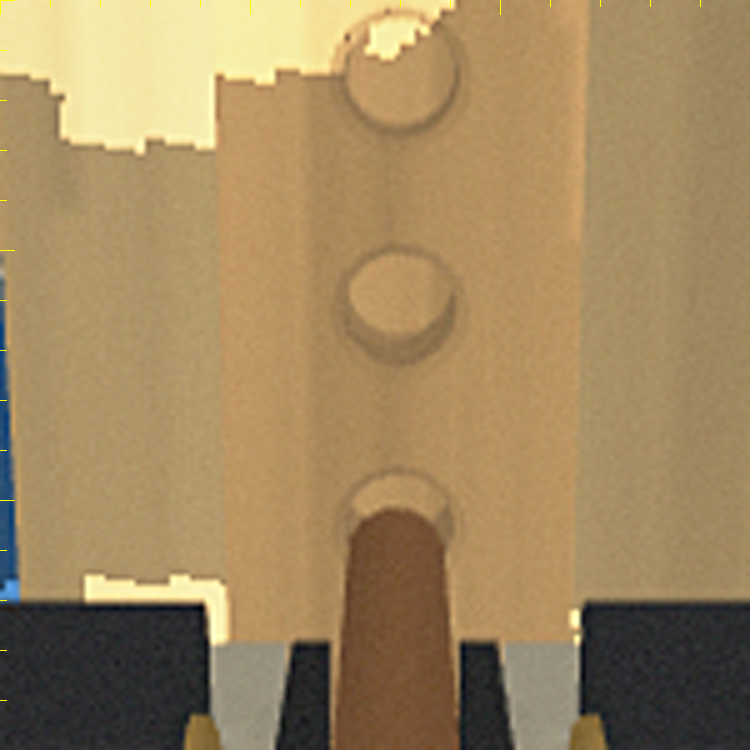

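```bash
cat >> pl.py <<'E'
def tl(d,uv,z):
    s=d['state']; R=Ro.from_euler('xyz',s['eef_rot'],degrees=True).as_matrix(); return (R.T@(at(d,uv,z)-s['tcp_pos'])).round(4)
E
python3 - <<'E'
from pl import *
d=load('w20'); z=d['state']['tcp_pos'][2]
g=lambda x,y,zz:tl(d,(200+x/5-.4,120+y/5-.4),zz)
print('foot nose',g(396,506,z-.0559),'sides',g(349,545,z-.0559),g(444,545,z-.0559))
# holes: outer chamfer ellipses
print('h1',g(401,70,.05),'h2',g(399,305,.05),'h3 top edge',g(399,468,.05),'h3 l/r',g(338,525,.05),g(455,525,.05))
print('edges',g(218,400,.05),g(582,400,.05))
print('h2 edges',g(337,305,.05),g(462,305,.05),g(399,243,.05),g(399,365,.05))
E
```

```text
foot nose [ 0.006  -0.0004  0.0559] sides [ 0.001  -0.0062  0.0559] [0.001  0.0055 0.0559]
h1 [0.058  0.0002 0.0623] h2 [ 0.0297 -0.      0.0624] h3 top edge [ 0.009  -0.      0.0624] h3 l/r [ 0.0015 -0.0077  0.0624] [0.0015 0.0071 0.0624]
edges [ 0.0178 -0.0225  0.0624] [0.0178 0.0227 0.0624]
h2 edges [ 0.0297 -0.0076  0.0624] [0.0297 0.0077 0.0624] [ 0.0373 -0.      0.0624] [ 0.0222 -0.      0.0624]
```

Call:
step_arm(
  increments=[
    [[0.0015,0.0002,0],[0,0,0],1],
    [[0.0015,0.0002,0],[0,0,0],1],
    [[0.0015,0.0002,0.004],[0,0,0],1],
    [[0.0015,0.0002,0.008],[0,0,0],1],
    [[0.0015,0.0002,0.012],[0,0,0],1],
    [[0.0015,0.0002,0.016],[0,0,0],1],
    [[0.0015,0.0002,0.02],[0,0,0],1],
    [[0.0015,0.0002,0.024],[0,0,0],1],
    [[0.0015,0.0002,0.0275],[0,0,0],1],
    [[0.0015,0.0002,0.0275],[0,0,0],1],
  ],
)

```text
time_s: 27.75
tcp_pos: [0.6135, -0.0367, 0.0838]
eef_rot: [-180.0, 0.0, -170.4]
contact_force: [2.8, 1.1, -0.6]
gripper_width: 0.0117
```

Run:
```python
from pl import *
p,y=cur(); p=p+Rt(y)@[.0015,.0002,.0275]; plan(*p,y)
chk(); snap('wrist','w21'); crop('w21',200,120,150,150,5,'w21c')
```

```text
shift [0.0015, 0.0002, 0.0275] rz -0.0 min rows 0.6
t 27.75 tcp [ 0.6135 -0.0367  0.0838] yaw [-1.8000e+02  2.0000e-02 -1.7044e+02] err [ 0.0002 -0.     -0.0007] F [ 2.79  1.11 -0.56] w 0.0117 j [ 15.  22. -17.   0. -51. -95.]
```

View pics/w21c.png

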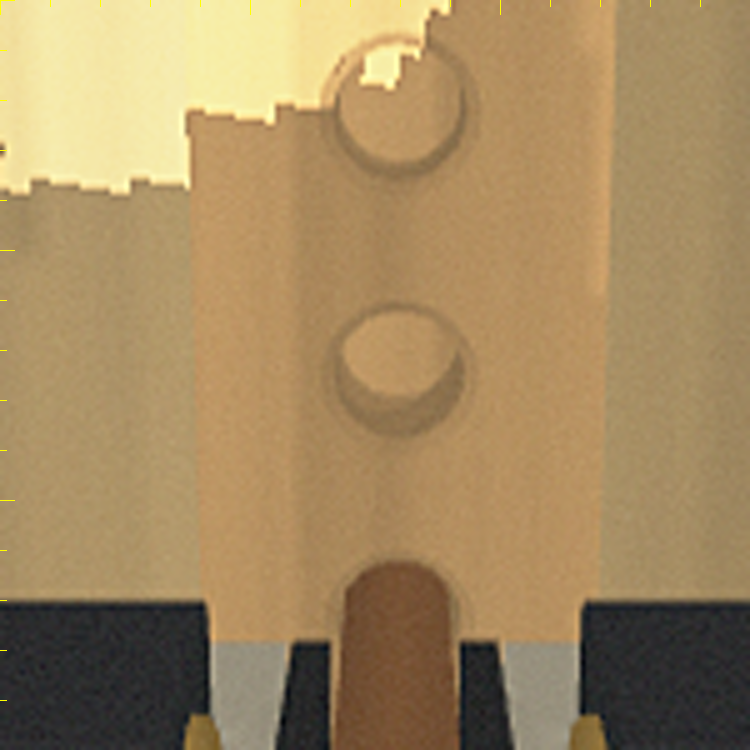

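Call:
step_arm(
  increments=[
    [[-0.0005,0,0.0015],[0,0,0],1],
    [[-0.0005,0,0.0015],[0,0,0],0.6],
    [[-0.0005,0,0.0015],[0,0,0],0.6],
    [[-0.0005,0,0.0015],[0,0,0],0.6],
    [[-0.0005,0,0],[0,0,0],0.6],
    [[-0.0005,0,-0.02],[0,0,0],0.6],
    [[-0.0005,0,-0.05],[0,0,0],0.55],
    [[-0.0005,0,-0.09],[0,0,0],0.55],
    [[-0.0005,0,-0.105],[0,0,0],0.55],
    [[-0.0005,0,-0.105],[0,0,0],0.55],
  ],
)

```text
time_s: 28.8
tcp_pos: [0.615, -0.0366, 0.1923]
eef_rot: [-180.0, 0.3, -170.4]
contact_force: [-0.2, 0.5, -0.1]
gripper_width: 0.0396
```

Run:
```python
from pl import *
p,y=cur(); p=p+Rt(y)@[-.0005,0,-.105]; plan(*p,y)
chk(); snap('wrist','w22'); plan(.6136,.2737,.19,-170.45)
```

```text
shift [-0.0005, 0.0, -0.105] rz -0.0 min rows 2.1
t 28.8 tcp [ 0.615  -0.0366  0.1923] yaw [-179.99    0.28 -170.44] err [ 0.0012 -0.0001  0.0028] F [-0.19  0.5  -0.1 ] w 0.0396 j [ 15.  16. -10.   0. -63. -95.]
shift [-0.0513, 0.306, -0.0005] rz 0.0 min rows 6.2
```

View pics/w22.png

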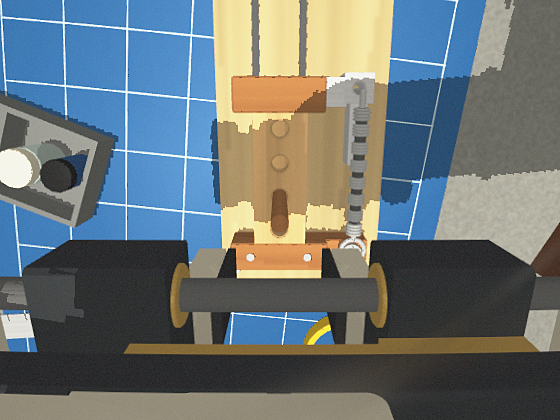

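Pile 1 stands in hole 3 (279,212). Next pile p1.

Call:
step_arm(
  increments=[
    [[-0.004,0.025,0],[0,0,0],0.55],
    [[-0.011,0.065,0],[0,0,0],0.55],
    [[-0.018,0.105,0],[0,0,0],0.55],
    [[-0.025,0.15,0],[0,0,0],0.55],
    [[-0.032,0.19,0],[0,0,0],0.55],
    [[-0.039,0.23,0],[0,0,0],0.55],
    [[-0.045,0.27,0],[0,0,0],0.55],
    [[-0.05,0.296,0],[0,0,0],0.55],
    [[-0.0513,0.306,-0.0005],[0,0,0],0.55],
    [[-0.0513,0.306,-0.0005],[0,0,0],0.55],
  ],
)

```text
time_s: 29.85
tcp_pos: [0.6127, 0.2744, 0.1878]
eef_rot: [-179.9, -0.1, -170.4]
contact_force: [-0.5, -0.1, -0.0]
gripper_width: 0.0397
```

Run:
```python
from pl import *
chk(); plan(.6136,.2737,.069,-170.45)
```

```text
t 29.85 tcp [0.6127 0.2744 0.1878] yaw [-1.7994e+02 -1.3000e-01 -1.7036e+02] err [-0.0009  0.0007 -0.0022] F [-0.46 -0.07 -0.04] w 0.0397 j [  41.   22.   -3.   -0.  -66. -121.]
shift [0.0, -0.0, 0.121] rz 0.0 min rows 2.4
```

Call:
step_arm(
  increments=[
    [[0,0,0.02],[0,0,0],0.55],
    [[0,0,0.05],[0,0,0],0.55],
    [[0,0,0.085],[0,0,0],0.55],
    [[0,0,0.11],[0,0,0],0.55],
    [[0,0,0.121],[0,0,0],0.55],
    [[0,0,0.121],[0,0,0],0.55],
    [[0,0,0.121],[0,0,0],1],
    [[0,0,0.121],[0,0,0],1],
    [[0,0,0.121],[0,0,0],1],
    [[0,0,0.121],[0,0,0],1],
  ],
)

```text
time_s: 30.85
tcp_pos: [0.6138, 0.2739, 0.0696]
eef_rot: [180.0, 0.1, -170.4]
contact_force: [-0.5, 0.7, -0.9]
gripper_width: 0.0128
```

Run:
```python
from pl import *
chk(); plan(.6136,.2737,.18,-170.45);plan(.586,-.0408,.18,-170.45)
```

```text
t 30.85 tcp [0.6138 0.2739 0.0696] yaw [ 1.7996e+02  8.0000e-02 -1.7044e+02] err [0.0002 0.0001 0.0006] F [-0.52  0.72 -0.91] w 0.0128 j [  41.   27.  -10.    0.  -52. -121.]
shift [0.0, -0.0, -0.111] rz 0.0 min rows 2.2
shift [0.0794, -0.3056, 0.0] rz 0.0 min rows 6.3
```

Call:
step_arm(
  increments=[
    [[0,0,0],[0,0,0],1],
    [[0,0,-0.01],[0,0,0],1],
    [[0,0,-0.025],[0,0,0],1],
    [[0,0,-0.045],[0,0,0],1],
    [[0,0,-0.065],[0,0,0],1],
    [[0,0,-0.085],[0,0,0],1],
    [[0,0,-0.1],[0,0,0],1],
    [[0,0,-0.111],[0,0,0],1],
    [[0,0,-0.111],[0,0,0],1],
  ],
)

```text
time_s: 31.75
tcp_pos: [0.6142, 0.274, 0.1817]
eef_rot: [179.9, 0.2, -170.4]
contact_force: [0.3, 0.1, 0.0]
gripper_width: 0.012
```

Call:
step_arm(
  increments=[
    [[0.006,-0.02,0],[0,0,0],1],
    [[0.015,-0.055,0],[0,0,0],1],
    [[0.026,-0.095,0],[0,0,0],1],
    [[0.037,-0.137,0],[0,0,0],1],
    [[0.048,-0.18,0],[0,0,0],1],
    [[0.059,-0.222,0],[0,0,0],1],
    [[0.07,-0.262,0],[0,0,0],1],
    [[0.076,-0.29,0],[0,0,0],1],
    [[0.0794,-0.3056,0],[0,0,0],1],
    [[0.0794,-0.3056,0],[0,0,0],1],
  ],
)

```text
time_s: 32.75
tcp_pos: [0.585, -0.0431, 0.1788]
eef_rot: [-180.0, -0.1, -170.6]
contact_force: [0.2, -0.4, -1.4]
gripper_width: 0.0116
```

Call:
step_arm(
  increments=[
    [[0,0,0.02],[0,0,0],1],
    [[0,0,0.04],[0,0,0],1],
    [[0,0,0.058],[0,0,0],1],
    [[0,0,0.066],[0,0,0],1],
    [[0,0,0.068],[0,0,0],1],
    [[0,0,0.068],[0,0,0],1],
    [[0,0,0.068],[0,0,0],1],
  ],
)

```text
time_s: 33.45
tcp_pos: [0.5865, -0.0407, 0.1124]
eef_rot: [-180.0, 0.1, -170.4]
contact_force: [0.1, 0.4, 0.1]
gripper_width: 0.0115
```

Run:
```python
from pl import *
plan(.586,-.0408,.112,-170.45)
chk(); snap('wrist','w23'); crop('w23',200,120,150,150,5,'w23c')
```

```text
shift [0.0, 0.0, 0.068] rz 0.0 min rows 1.4
t 33.45 tcp [ 0.5865 -0.0407  0.1124] yaw [-1.7999e+02  7.0000e-02 -1.7042e+02] err [0.0005 0.0001 0.0004] F [0.06 0.4  0.1 ] w 0.0115 j [ 15.  18. -19.   0. -53. -96.]
```

View pics/w23c.png

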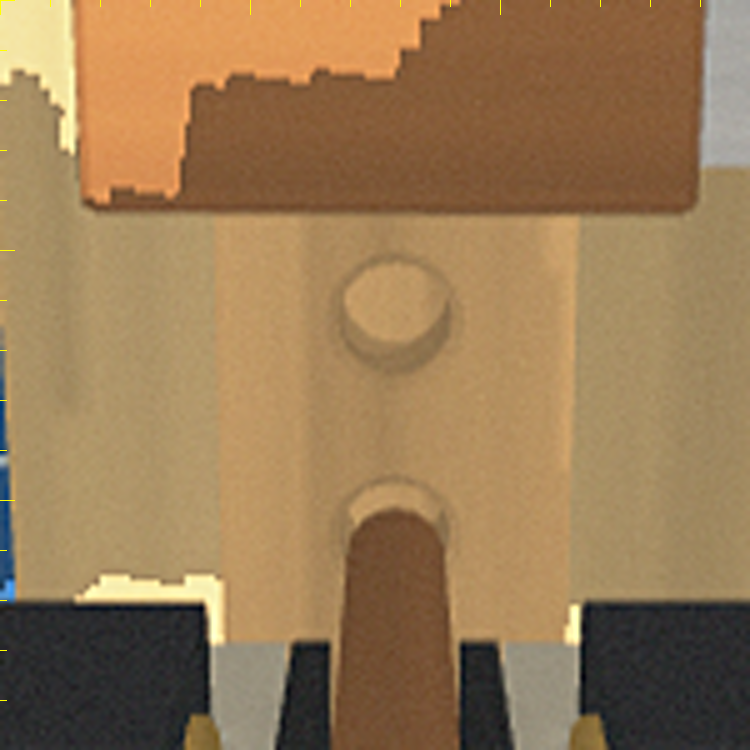

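Run:
```python
from pl import *
d=load('w23'); z=d['state']['tcp_pos'][2]
g=lambda x,y,zz:tl(d,(200+x/5-.4,120+y/5-.4),zz)
print('foot nose',g(396,507,z-.0556),'sides',g(349,545,z-.0556),g(444,545,z-.0556))
print('h1',g(395,312,.05),'edges',g(331,312,.05),g(458,312,.05),g(395,251,.05),g(395,373,.05),'h2 top edge',g(395,476,.05),'l/r',g(335,530,.05),g(452,530,.05))
```

```text
foot nose [ 0.006  -0.0004  0.0556] sides [ 0.0011 -0.0062  0.0556] [0.0011 0.0055 0.0556]
h1 [ 0.0288 -0.0005  0.0624] edges [ 0.0289 -0.0084  0.0624] [0.0288 0.0072 0.0624] [ 0.0364 -0.0005  0.0623] [ 0.0212 -0.0005  0.0624] h2 top edge [ 0.008  -0.0005  0.0624] l/r [ 0.0009 -0.0081  0.0624] [0.0009 0.0067 0.0624]
```

Call:
step_arm(
  increments=[
    [[0.0004,-0.0002,0],[0,0,0],1],
    [[0.0004,-0.0002,0],[0,0,0],1],
    [[0.0004,-0.0002,0.004],[0,0,0],1],
    [[0.0004,-0.0002,0.008],[0,0,0],1],
    [[0.0004,-0.0002,0.012],[0,0,0],1],
    [[0.0004,-0.0002,0.016],[0,0,0],1],
    [[0.0004,-0.0002,0.02],[0,0,0],1],
    [[0.0004,-0.0002,0.024],[0,0,0],1],
    [[0.0004,-0.0002,0.0275],[0,0,0],1],
    [[0.0004,-0.0002,0.0275],[0,0,0],1],
  ],
)

```text
time_s: 34.5
tcp_pos: [0.5858, -0.0411, 0.0836]
eef_rot: [180.0, 0.0, -170.4]
contact_force: [3.4, 1.0, -1.6]
gripper_width: 0.0114
```

Run:
```python
from pl import *
p,y=cur(); p=p+Rt(y)@[.0004,-.0002,.0275]; plan(*p,y)
chk(); snap('wrist','w24'); crop('w24',200,120,150,150,5,'w24c')
```

```text
shift [0.0004, -0.0002, 0.0275] rz -0.0 min rows 0.6
t 34.5 tcp [ 0.5858 -0.0411  0.0836] yaw [ 1.8000e+02  2.0000e-02 -1.7045e+02] err [ 0.0001 -0.0001 -0.0009] F [ 3.39  1.01 -1.64] w 0.0114 j [ 15.  20. -21.  -0. -49. -95.]
```

View pics/w24c.png

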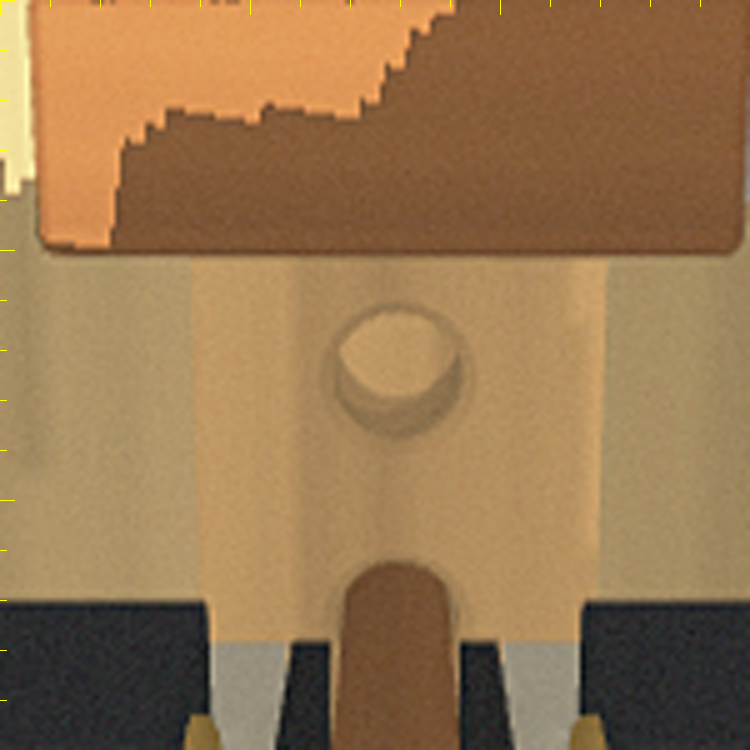

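Call:
step_arm(
  increments=[
    [[-0.0007,0,0.0005],[0,0,0],1],
    [[-0.0007,0,0.0013],[0,0,0],1],
    [[-0.0007,0,0.0013],[0,0,0],0.6],
    [[-0.0007,0,0.0013],[0,0,0],0.6],
    [[-0.0007,0,0],[0,0,0],0.6],
    [[-0.0007,0,-0.02],[0,0,0],0.6],
    [[-0.0007,0,-0.05],[0,0,0],0.55],
    [[-0.0007,0,-0.09],[0,0,0],0.55],
    [[-0.0007,0,-0.105],[0,0,0],0.55],
    [[-0.0007,0,-0.105],[0,0,0],0.55],
  ],
)

```text
time_s: 35.55
tcp_pos: [0.5874, -0.0411, 0.192]
eef_rot: [-180.0, 0.3, -170.4]
contact_force: [-0.3, 0.7, -0.6]
gripper_width: 0.0396
```

Run:
```python
from pl import *
p,y=cur(); p=p+Rt(y)@[-.0007,0,-.105]; plan(*p,y)
chk(); snap('wrist','w25'); plan(.552,.2915,.19,-170.45)
```

```text
shift [-0.0007, -0.0, -0.105] rz -0.0 min rows 2.1
t 35.55 tcp [ 0.5874 -0.0411  0.192 ] yaw [-179.99    0.26 -170.44] err [ 0.001  -0.0001  0.0025] F [-0.33  0.67 -0.63] w 0.0396 j [ 15.  14. -14.   0. -62. -95.]
shift [-0.0213, 0.3335, -0.0005] rz 0.0 min rows 6.7
```

View pics/w25.png

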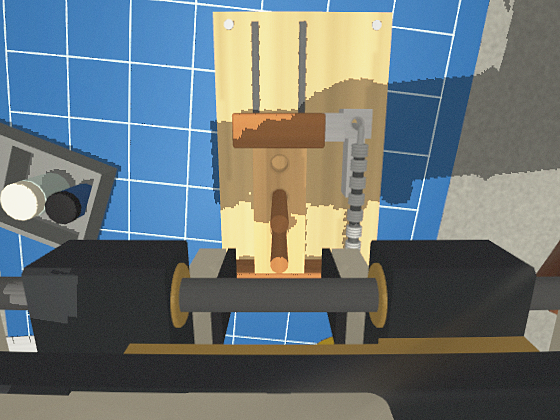

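Two piles stand at (279,215) and (279,265). Now the third.

Call:
step_arm(
  increments=[
    [[-0.002,0.025,0],[0,0,0],0.55],
    [[-0.005,0.065,0],[0,0,0],0.55],
    [[-0.008,0.11,0],[0,0,0],0.55],
    [[-0.01,0.155,0],[0,0,0],0.55],
    [[-0.013,0.2,0],[0,0,0],0.55],
    [[-0.016,0.245,0],[0,0,0],0.55],
    [[-0.019,0.29,0],[0,0,0],0.55],
    [[-0.0205,0.32,0],[0,0,0],0.55],
    [[-0.0213,0.3335,-0.0005],[0,0,0],0.55],
    [[-0.0213,0.3335,-0.0005],[0,0,0],0.55],
  ],
)

```text
time_s: 36.6
tcp_pos: [0.551, 0.2924, 0.1879]
eef_rot: [-179.9, -0.1, -170.3]
contact_force: [-0.1, -0.4, -0.4]
gripper_width: 0.0393
```

Run:
```python
from pl import *
chk(); plan(.552,.2915,.069,-170.45)
```

```text
t 36.6 tcp [0.551  0.2924 0.1879] yaw [-1.7992e+02 -1.3000e-01 -1.7034e+02] err [-0.0011  0.001  -0.0021] F [-0.11 -0.4  -0.45] w 0.0393 j [  46.   17.   -9.   -0.  -64. -126.]
shift [0.0, 0.0, 0.121] rz 0.0 min rows 2.4
```

Call:
step_arm(
  increments=[
    [[0,0,0.02],[0,0,0],0.55],
    [[0,0,0.05],[0,0,0],0.55],
    [[0,0,0.085],[0,0,0],0.55],
    [[0,0,0.11],[0,0,0],0.55],
    [[0,0,0.121],[0,0,0],0.55],
    [[0,0,0.121],[0,0,0],0.55],
    [[0,0,0.121],[0,0,0],1],
    [[0,0,0.121],[0,0,0],1],
    [[0,0,0.121],[0,0,0],1],
    [[0,0,0.121],[0,0,0],1],
  ],
)

```text
time_s: 37.6
tcp_pos: [0.5522, 0.2917, 0.0696]
eef_rot: [179.9, 0.1, -170.4]
contact_force: [-0.2, -0.0, -0.3]
gripper_width: 0.0127
```

Run:
```python
from pl import *
chk(); plan(.552,.2915,.18,-170.45);plan(.5583,-.0457,.18,-170.45)
```

```text
t 37.6 tcp [0.5522 0.2917 0.0696] yaw [ 1.7995e+02  7.0000e-02 -1.7044e+02] err [0.0002 0.0002 0.0006] F [-0.18 -0.04 -0.34] w 0.0127 j [  46.   24.  -17.    0.  -49. -126.]
shift [0.0, 0.0, -0.111] rz 0.0 min rows 2.2
shift [0.0498, -0.3335, 0.0] rz 0.0 min rows 6.7
```

Call:
step_arm(
  increments=[
    [[0,0,0],[0,0,0],1],
    [[0,0,-0.01],[0,0,0],1],
    [[0,0,-0.025],[0,0,0],1],
    [[0,0,-0.045],[0,0,0],1],
    [[0,0,-0.065],[0,0,0],1],
    [[0,0,-0.085],[0,0,0],1],
    [[0,0,-0.1],[0,0,0],1],
    [[0,0,-0.111],[0,0,0],1],
    [[0,0,-0.111],[0,0,0],1],
  ],
)

```text
time_s: 38.5
tcp_pos: [0.5525, 0.2918, 0.1817]
eef_rot: [179.9, 0.2, -170.4]
contact_force: [-0.3, -0.9, -0.5]
gripper_width: 0.0115
```

Call:
step_arm(
  increments=[
    [[0.003,-0.02,0],[0,0,0],1],
    [[0.008,-0.055,0],[0,0,0],1],
    [[0.015,-0.1,0],[0,0,0],1],
    [[0.022,-0.146,0],[0,0,0],1],
    [[0.029,-0.192,0],[0,0,0],1],
    [[0.036,-0.238,0],[0,0,0],1],
    [[0.042,-0.282,0],[0,0,0],1],
    [[0.047,-0.315,0],[0,0,0],1],
    [[0.0498,-0.3335,0],[0,0,0],1],
    [[0.0498,-0.3335,0],[0,0,0],1],
  ],
)

```text
time_s: 39.5
tcp_pos: [0.5568, -0.0487, 0.1785]
eef_rot: [-180.0, -0.1, -170.6]
contact_force: [-0.2, 0.4, -0.0]
gripper_width: 0.0115
```

Call:
step_arm(
  increments=[
    [[0,0,0.02],[0,0,0],1],
    [[0,0,0.04],[0,0,0],1],
    [[0,0,0.058],[0,0,0],1],
    [[0,0,0.066],[0,0,0],1],
    [[0,0,0.068],[0,0,0],1],
    [[0,0,0.068],[0,0,0],1],
    [[0,0,0.068],[0,0,0],1],
  ],
)

```text
time_s: 40.2
tcp_pos: [0.5586, -0.0457, 0.1123]
eef_rot: [-180.0, 0.1, -170.4]
contact_force: [0.5, -0.2, -0.2]
gripper_width: 0.0121
```

Run:
```python
from pl import *
plan(.5583,-.0457,.112,-170.45)
chk(); snap('wrist','w26'); crop('w26',200,120,150,150,5,'w26c')
```

```text
shift [-0.0, -0.0, 0.068] rz 0.0 min rows 1.4
t 40.2 tcp [ 0.5586 -0.0457  0.1123] yaw [-1.8000e+02  7.0000e-02 -1.7043e+02] err [0.0003 0.     0.0003] F [ 0.5  -0.17 -0.23] w 0.0121 j [ 15.  16. -23.   0. -52. -96.]
```

View pics/w26c.png

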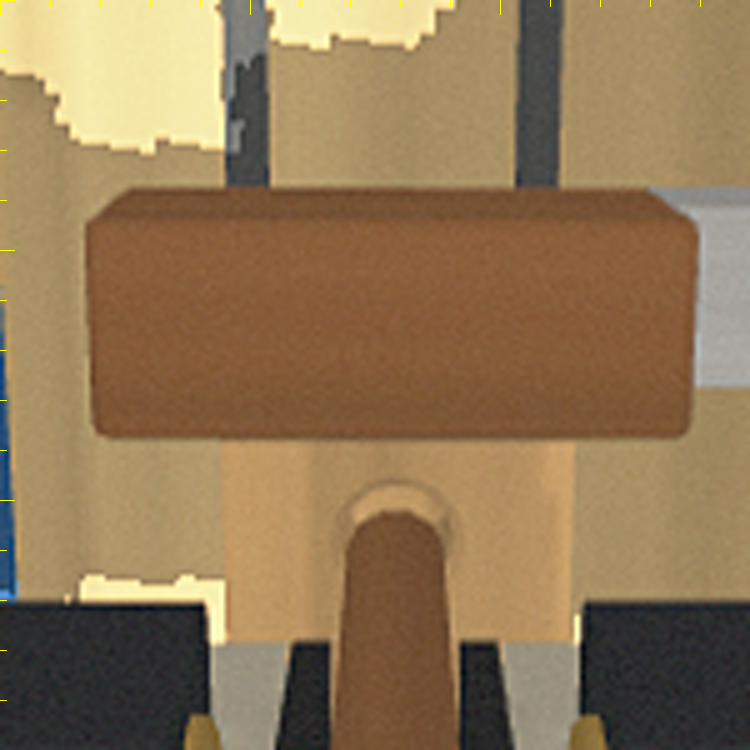

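Call:
step_arm(
  increments=[
    [[-0.0002,0,0],[0,0,0],1],
    [[-0.0002,0,0],[0,0,0],1],
    [[-0.0002,0,0.004],[0,0,0],1],
    [[-0.0002,0,0.008],[0,0,0],1],
    [[-0.0002,0,0.012],[0,0,0],1],
    [[-0.0002,0,0.016],[0,0,0],1],
    [[-0.0002,0,0.02],[0,0,0],1],
    [[-0.0002,0,0.024],[0,0,0],1],
    [[-0.0002,0,0.028],[0,0,0],1],
    [[-0.0002,0,0.028],[0,0,0],1],
  ],
)

```text
time_s: 41.25
tcp_pos: [0.5585, -0.0458, 0.0835]
eef_rot: [-180.0, 0.0, -170.4]
contact_force: [0.9, 1.8, 1.4]
gripper_width: 0.0115
```

Run:
```python
from pl import *
p,y=cur(); p=p+Rt(y)@[-.0002,0,.028]; plan(*p,y)
chk()
```

```text
shift [-0.0002, 0.0, 0.028] rz -0.0 min rows 0.6
t 41.25 tcp [ 0.5585 -0.0458  0.0835] yaw [-179.99    0.   -170.44] err [ 0.     -0.0002 -0.0005] F [0.87 1.79 1.44] w 0.0115 j [ 15.  18. -24.   0. -48. -96.]
```

Call:
step_arm(
  increments=[
    [[0,0,0.001],[0,0,0],1],
    [[0,0,0.001],[0,0,0],0.6],
    [[0,0,0.001],[0,0,0],0.6],
    [[0,0,0.001],[0,0,0],0.6],
    [[0,0,0],[0,0,0],0.6],
    [[0,0,-0.02],[0,0,0],0.6],
    [[0,0,-0.05],[0,0,0],0.55],
    [[0,0,-0.09],[0,0,0],0.55],
    [[0,0,-0.105],[0,0,0],0.3],
    [[0,0,-0.105],[0,0,0],0.3],
  ],
)

```text
time_s: 42.25
tcp_pos: [0.5598, -0.0456, 0.1915]
eef_rot: [-180.0, 0.3, -170.4]
contact_force: [0.1, 0.1, -0.2]
gripper_width: 0.05
```

Run:
```python
from pl import *
p,y=cur(); p=p+Rt(y)@[0,0,-.105]; plan(*p,y)
chk(); snap('wrist','w27'); snap('top','t27'); snap('side','s27'); crop('s27',200,100,180,150,4,'s27c')
```

```text
shift [0.0, -0.0, -0.105] rz -0.0 min rows 2.1
t 42.25 tcp [ 0.5598 -0.0456  0.1915] yaw [-180.      0.29 -170.43] err [0.0013 0.     0.0025] F [ 0.1   0.11 -0.15] w 0.05 j [ 15.  11. -17.   0. -61. -96.]
```

View pics/w27.png

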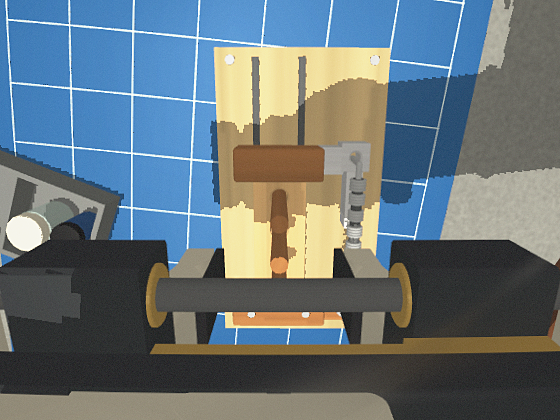

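View pics/t27.png

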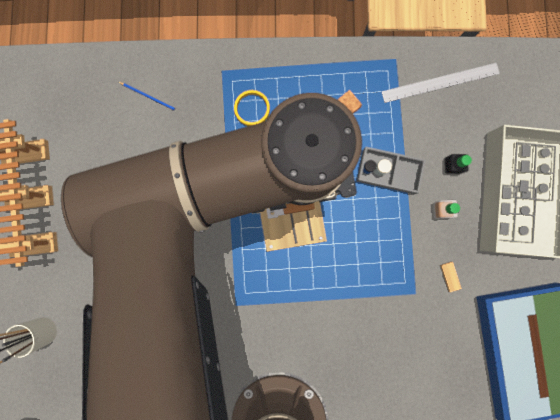

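View pics/s27c.png

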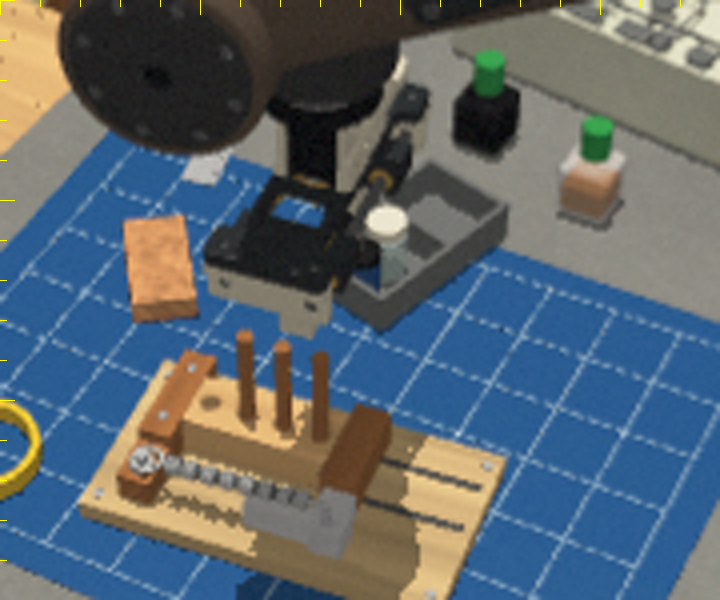

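```bash
python3 pl.py .64 -.36 .22 -104.2
```

```text
shift [-0.0283, -0.3235, -0.031] rz -1.1563 min rows 7.7
```

Call:
step_arm(
  increments=[
    [[-0.002,-0.02,-0.02],[0,0,-0.07],0.3],
    [[-0.005,-0.055,-0.031],[0,0,-0.18],0.3],
    [[-0.008,-0.095,-0.031],[0,0,-0.32],0.3],
    [[-0.012,-0.135,-0.031],[0,0,-0.46],0.3],
    [[-0.016,-0.18,-0.031],[0,0,-0.6],0.3],
    [[-0.02,-0.225,-0.031],[0,0,-0.75],0.3],
    [[-0.023,-0.265,-0.031],[0,0,-0.9],0.3],
    [[-0.026,-0.3,-0.031],[0,0,-1.04],0.3],
    [[-0.0283,-0.3235,-0.031],[0,0,-1.1563],0.3],
    [[-0.0283,-0.3235,-0.031],[0,0,-1.1563],0.3],
  ],
)

```text
time_s: 43.4
tcp_pos: [0.6391, -0.3629, 0.2161]
eef_rot: [179.8, -0.0, -104.2]
contact_force: [0.3, 1.2, 0.5]
gripper_width: 0.0615
```

Run:
```python
from pl import *
chk(); snap('wrist','w28')
```

```text
t 43.4 tcp [ 0.6391 -0.3629  0.2161] yaw [ 179.75   -0.   -104.17] err [-0.0009 -0.0029 -0.0039] F [0.25 1.23 0.5 ] w 0.0615 j [-14.  27.   9.   0. -72.   0.]
```

View pics/w28.png

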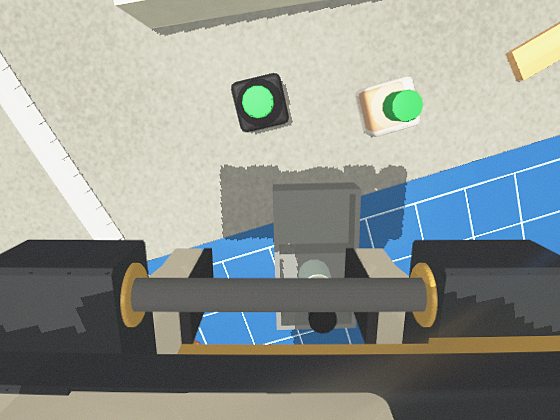

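Run:
```python
from pl import *
chk(); snap('wrist','w29'); crop('w29',220,60,220,210,3,'w29c'); crop('w29',345,65,90,80,8,'w29d')
```

```text
t 43.45 tcp [ 0.639  -0.3614  0.2164] yaw [ 1.7976e+02  2.0000e-02 -1.0435e+02] err [-0.001  -0.0014 -0.0036] F [ 0.34  0.04 -0.17] w 0.0614 j [-14.  27.   9.  -0. -72.   0.]
```

View pics/w29c.png

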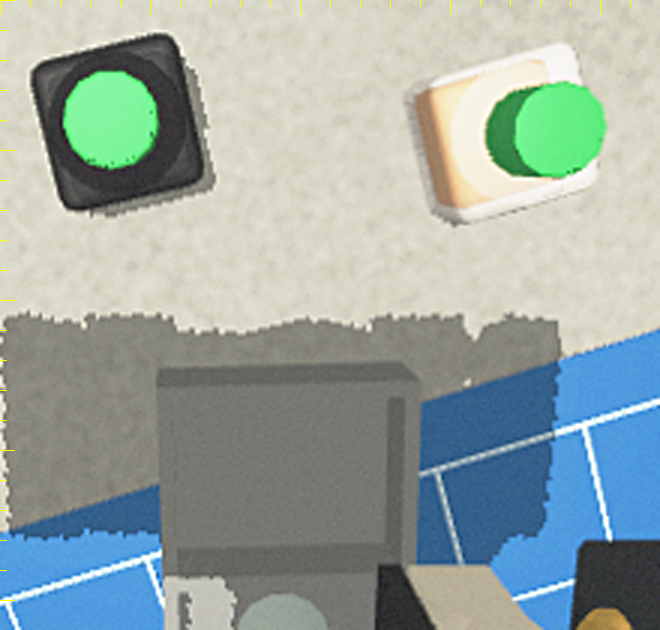

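View pics/w29d.png

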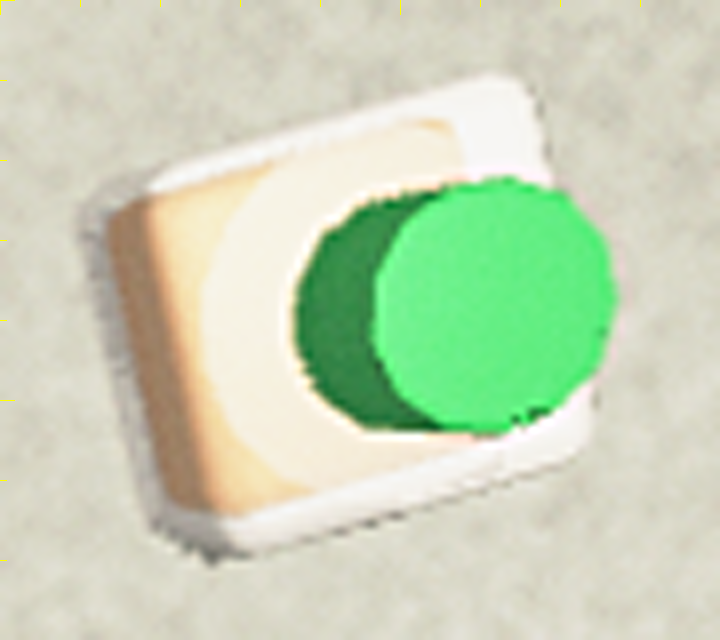

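Run:
```python
from pl import *
d=load('w29'); g=lambda x,y,z:at(d,(220+x/3-.33,60+y/3-.33),z).round(4)
A,B=g(158,385,.034),g(420,380,.034); C=g(165,565,.034); D=g(417,560,.034)
print(A,B,C,D,np.linalg.norm(A-B))
print('yaw x', np.degrees(np.arctan2(*(A-B)[1::-1])))
print('inner right rim',g(405,397,.034),g(403,545,.034),'floor',g(388,397,.005),g(386,543,.005),'divider floor edge',g(180,550,.005),'rim',g(178,575,.034))
h=lambda x,y,z:at(d,(345+x/8-.44,65+y/8-.44),z).round(4)
print('cap',h(495,307,.082)); b=[h(*p,.0) for p in [(545,560)]] 
q=[h(110,215,.046),h(150,190,.046),h(500,75,.046),h(220,520,.046),h(590,440,.046)]; print(q)
t=load('t27');
```

```text
[ 0.6436 -0.3638  0.034 ] [ 0.5628 -0.3447  0.034 ] [ 0.6566 -0.3045  0.034 ] [ 0.5754 -0.2853  0.034 ] 0.08302680290123182
yaw x -13.29979139009202
inner right rim [ 0.5685 -0.3405  0.034 ] [ 0.5789 -0.2917  0.034 ] floor [ 0.5696 -0.3344  0.005 ] [ 0.581  -0.2822  0.005 ] divider floor edge [ 0.6529 -0.2981  0.005 ] rim [ 0.6533 -0.3     0.034 ]
cap [ 0.5229 -0.4122  0.082 ]
[array([ 0.5497, -0.4297,  0.046 ]), array([ 0.545 , -0.4312,  0.046 ]), array([ 0.5062, -0.4337,  0.046 ]), array([ 0.5443, -0.3951,  0.046 ]), array([ 0.5028, -0.3936,  0.046 ])]
```

Run:
```python
from pl import *
plan(.523,-.4105,.2,-89.7); plan(.523,-.4105,.052,-89.7)
d=load('w29'); print(at(d,(258,99),.082))
```

```text
shift [0.0777, 0.1011, 0.02] rz -0.253 min rows 2.6
shift [0.0, -0.0, 0.148] rz -0.0 min rows 3.0
[ 0.6336462  -0.44322541  0.082     ]
```

Call:
step_arm(
  increments=[
    [[0.02,0.026,0.005],[0,0,-0.06],0.3],
    [[0.05,0.065,0.013],[0,0,-0.16],0.3],
    [[0.07,0.091,0.018],[0,0,-0.23],0.3],
    [[0.0777,0.1011,0.02],[0,0,-0.253],0.3],
    [[0.0777,0.1011,0.02],[0,0,-0.253],0.3],
    [[0.0777,0.1011,0.02],[0,0,-0.253],0.3],
    [[0.0777,0.1011,0.02],[0,0,-0.253],0.3],
  ],
)

```text
time_s: 44.2
tcp_pos: [0.5236, -0.4099, 0.1996]
eef_rot: [-180.0, -0.0, -89.7]
contact_force: [-0.1, -0.3, -0.4]
gripper_width: 0.061
```

Run:
```python
from pl import *
s=r.get_state(); print(s['tcp_pos'],s['eef_rot']); snap('wrist','w30')
```

```text
[ 0.5236355  -0.40986235  0.19962448] [-1.79985315e+02 -4.14902535e-03 -8.96908299e+01]
```

View pics/w30.png

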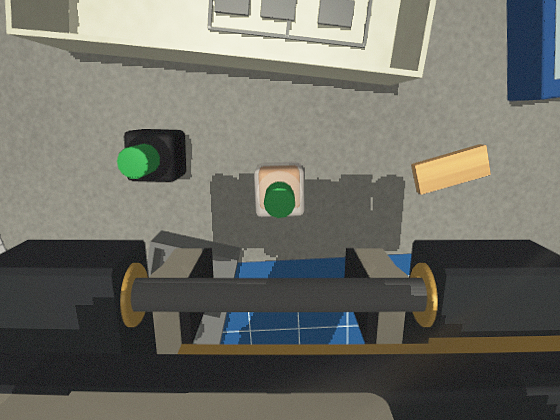

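Run:
```python
from pl import *
d=load('w30'); print(tl(d,(279,202),.082),at(d,(279,202),.082), tl(d,(256,168),.046),tl(d,(303,166),.046),tl(d,(280,214),.046))
```

```text
[0.0032 0.0006 0.1176] [ 0.52306798 -0.41308831  0.082     ] [ 0.0245 -0.019   0.1536] [0.0262 0.0212 0.1536] [-0.0164  0.0016  0.1536]
```

Adjust +3 mm in tool x, descend and grip.

Call:
step_arm(
  increments=[
    [[0.002,0,0.03],[0,0,0],0.3],
    [[0.002,0,0.07],[0,0,0],0.4],
    [[0.002,0,0.11],[0,0,0],0.4],
    [[0.002,0,0.135],[0,0,0],0.4],
    [[0.002,0,0.148],[0,0,0],0.4],
    [[0.002,0,0.148],[0,0,0],0.4],
    [[0.002,0,0.148],[0,0,0],1],
    [[0.002,0,0.148],[0,0,0],1],
    [[0.002,0,0.148],[0,0,0],1],
    [[0.002,0,0.148],[0,0,0],1],
  ],
  force=20,
)

```text
time_s: 45.25
tcp_pos: [0.5233, -0.4129, 0.0528]
eef_rot: [-179.9, -0.0, -89.7]
contact_force: [0.4, -0.3, 0.0]
gripper_width: 0.0261
```

Run:
```python
from pl import *
p,y=cur(); p=p+Rt(y)@[.002,0,0]; plan(*p,y); chk(); plan(p[0],p[1],.13,y)
plan(.6112,-.3207+.0,.13,-104.2)
```

```text
shift [0.002, 0.0, 0.0] rz -0.0 min rows 0.0
t 45.25 tcp [ 0.5233 -0.4129  0.0528] yaw [-1.799e+02 -4.000e-02 -8.970e+01] err [ 0.0004 -0.0004  0.0008] F [ 0.43 -0.29  0.  ] w 0.0261 j [-22.  28. -12.   0. -50.  22.]
shift [0.0, 0.0, -0.078] rz -0.0 min rows 1.6
shift [-0.0913, -0.0887, 0.0] rz 0.253 min rows 2.5
```

Call:
step_arm(
  increments=[
    [[0,0,0],[0,0,0],1],
    [[0,0,-0.01],[0,0,0],1],
    [[0,0,-0.03],[0,0,0],1],
    [[0,0,-0.055],[0,0,0],1],
    [[0,0,-0.07],[0,0,0],1],
    [[0,0,-0.078],[0,0,0],1],
    [[0,0,-0.078],[0,0,0],1],
  ],
)

```text
time_s: 45.95
tcp_pos: [0.5233, -0.4129, 0.1308]
eef_rot: [-179.9, -0.0, -89.7]
contact_force: [-0.2, -0.4, -0.5]
gripper_width: 0.0249
```

Call:
step_arm(
  increments=[
    [[-0.01,-0.01,0],[0,0,0.03],1],
    [[-0.028,-0.027,0],[0,0,0.08],1],
    [[-0.05,-0.048,0],[0,0,0.14],1],
    [[-0.072,-0.07,0],[0,0,0.2],1],
    [[-0.085,-0.083,0],[0,0,0.24],1],
    [[-0.0913,-0.0887,0],[0,0,0.253],1],
    [[-0.0913,-0.0887,0],[0,0,0.253],1],
    [[-0.0913,-0.0887,0],[0,0,0.253],1],
  ],
)

```text
time_s: 46.75
tcp_pos: [0.6102, -0.3211, 0.1288]
eef_rot: [179.9, 0.0, -104.2]
contact_force: [-0.6, 0.1, -1.1]
gripper_width: 0.0245
```

Run:
```python
from pl import *
chk(); snap('wrist','w31'); snap('side','s31'); crop('s31',240,90,130,120,5,'s31c')
```

```text
t 46.75 tcp [ 0.6102 -0.3211  0.1288] yaw [ 179.92    0.   -104.16] err [-0.001  -0.0004 -0.0012] F [-0.61  0.09 -1.1 ] w 0.0245 j [-12.  26.  -4.  -0. -60.  -3.]
```

View pics/w31.png

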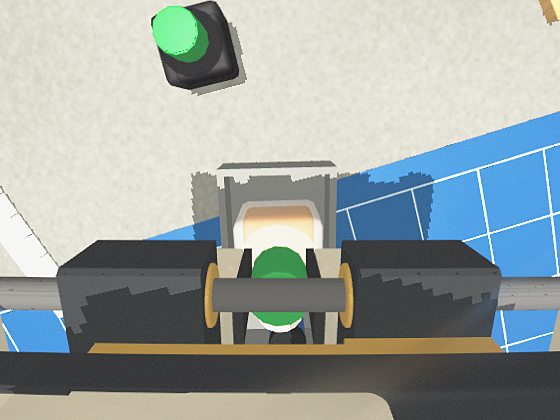

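View pics/s31c.png

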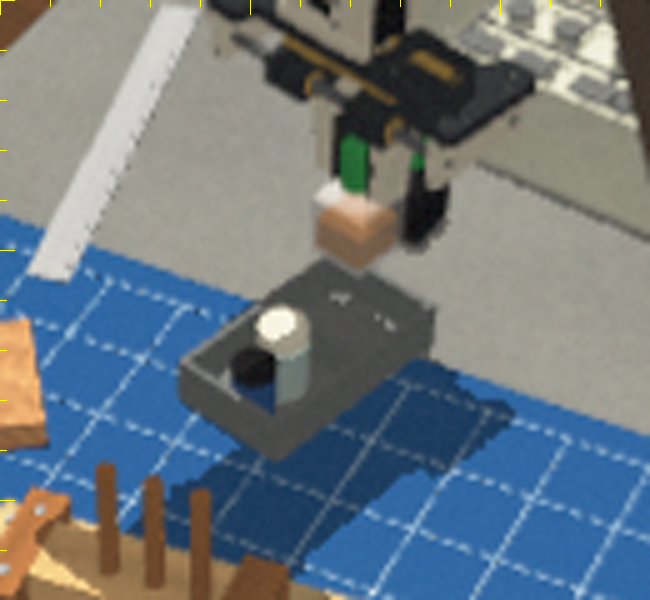

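Run:
```python
from pl import *
d=load('w31'); 
for p in [(219,170),(336,168)]: print(tl(d,p,.034))
p,y=cur(); plan(p[0],p[1],.0585,y)
```

```text
[ 0.0318 -0.0414  0.0947]
[0.0331 0.0401 0.0948]
shift [0.0, -0.0, 0.0715] rz -0.0 min rows 1.4
```

Call:
step_arm(
  increments=[
    [[-0.002,0,0],[0,0,0],1],
    [[-0.002,0,0.015],[0,0,0],1],
    [[-0.002,0,0.03],[0,0,0],1],
    [[-0.002,0,0.045],[0,0,0],1],
    [[-0.002,0,0.057],[0,0,0],1],
    [[-0.002,0,0.065],[0,0,0],1],
    [[-0.002,0,0.0715],[0,0,0],1],
    [[-0.002,0,0.0715],[0,0,0],1],
    [[-0.002,0,0.0715],[0,0,0],1],
  ],
)

```text
time_s: 47.75
tcp_pos: [0.6118, -0.319, 0.0581]
eef_rot: [-180.0, -0.0, -104.2]
contact_force: [0.2, 0.2, -1.5]
gripper_width: 0.0243
```

Run:
```python
from pl import *
p,y=cur(); p=p+Rt(y)@[-.002,0,0]; plan(*p,y); chk()
```

```text
shift [-0.002, -0.0, -0.0] rz -0.0 min rows 0.0
t 47.75 tcp [ 0.6118 -0.319   0.0581] yaw [-179.97   -0.   -104.19] err [ 0.0001 -0.0002 -0.0004] F [ 0.16  0.15 -1.47] w 0.0243 j [-11.  30.  -8.   0. -52.  -3.]
```

Call:
step_arm(
  increments=[
    [[0,0,0.0005],[0,0,0],1],
    [[0,0,0.0005],[0,0,0],0.45],
    [[0,0,0.0005],[0,0,0],0.45],
    [[0,0,0.0005],[0,0,0],0.45],
    [[0,0,0],[0,0,0],0.45],
    [[0,0,-0.02],[0,0,0],0.45],
    [[0,0,-0.06],[0,0,0],0.45],
    [[0,0,-0.1],[0,0,0],0.45],
    [[0,0,-0.14],[0,0,0],0.45],
    [[0,0,-0.14],[0,0,0],0.45],
  ],
)

```text
time_s: 48.75
tcp_pos: [0.6145, -0.3204, 0.2056]
eef_rot: [-179.4, -0.1, -104.2]
contact_force: [0.7, 0.6, 0.4]
gripper_width: 0.048
```

Run:
```python
from pl import *
p,y=cur(); p=p+Rt(y)@[0,0,-.14]; plan(*p,y); chk(); snap('wrist','w32'); snap('side','s32'); crop('s32',200,90,180,150,4,'s32c')
plan(.50,-.50,.25,-104.2,True)
```

```text
shift [0.0, 0.0, -0.14] rz -0.0 min rows 2.8
t 48.75 tcp [ 0.6145 -0.3204  0.2056] yaw [-1.7937e+02 -9.0000e-02 -1.0415e+02] err [ 0.0028 -0.0016  0.0071] F [0.67 0.61 0.4 ] w 0.048 j [-11.  23.   1.   0. -68.  -3.]
shift [0.2031, 0.0638, -0.0515] rz 0.0 min rows 4.4
```

View pics/w32.png

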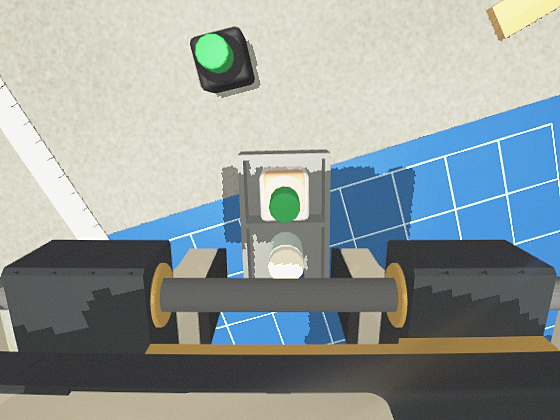

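View pics/s32c.png

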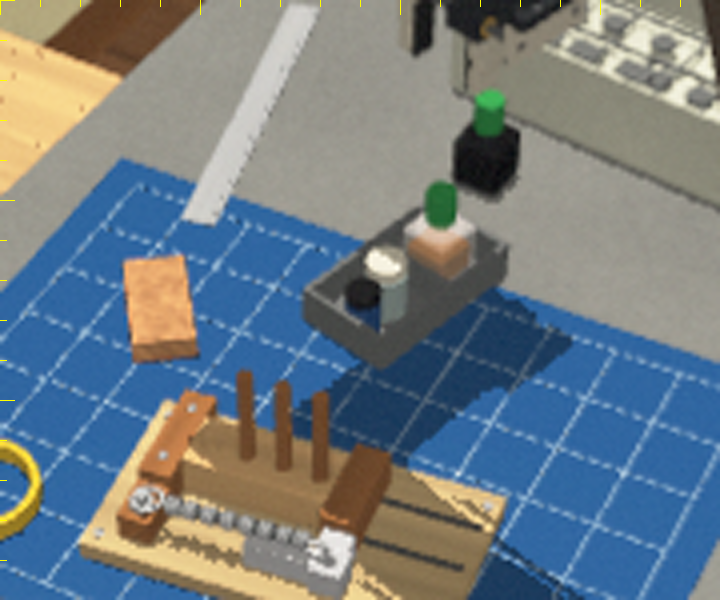

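Call:
step_arm(
  increments=[
    [[0.04,0.012,-0.03],[0,0,0],0.45],
    [[0.08,0.025,-0.05],[0,0,0],0.45],
    [[0.12,0.038,-0.0515],[0,0,0],0.45],
    [[0.16,0.05,-0.0515],[0,0,0],0.45],
    [[0.19,0.06,-0.0515],[0,0,0],0.45],
    [[0.2031,0.0638,-0.0515],[0,0,0],0.45],
    [[0.2031,0.0638,-0.0515],[0,0,0],0.45],
    [[0.2031,0.0638,-0.0515],[0,0,0],0.45],
  ],
)

```text
time_s: 49.65
tcp_pos: [0.4998, -0.4998, 0.2484]
eef_rot: [179.9, 0.0, -104.2]
contact_force: [0.4, 0.3, -0.1]
gripper_width: 0.0482
```

Run:
```python
from pl import *
chk(); snap('top','t33'); snap('side','s33'); crop('t33',235,120,110,130,6,'t33c'); crop('s33',210,160,130,110,6,'s33c')
```

```text
t 49.65 tcp [ 0.4998 -0.4998  0.2484] yaw [ 1.7992e+02  5.0000e-02 -1.0422e+02] err [-0.0002  0.0003 -0.0016] F [ 0.36  0.27 -0.11] w 0.0482 j [-29.  23.   7.  -0. -74.  15.]
```

View pics/t33c.png

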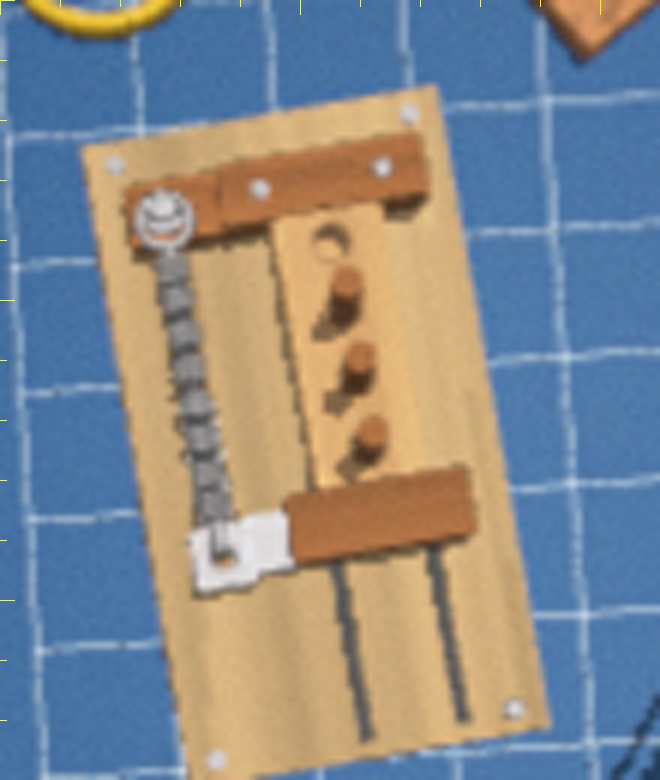

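View pics/s33c.png

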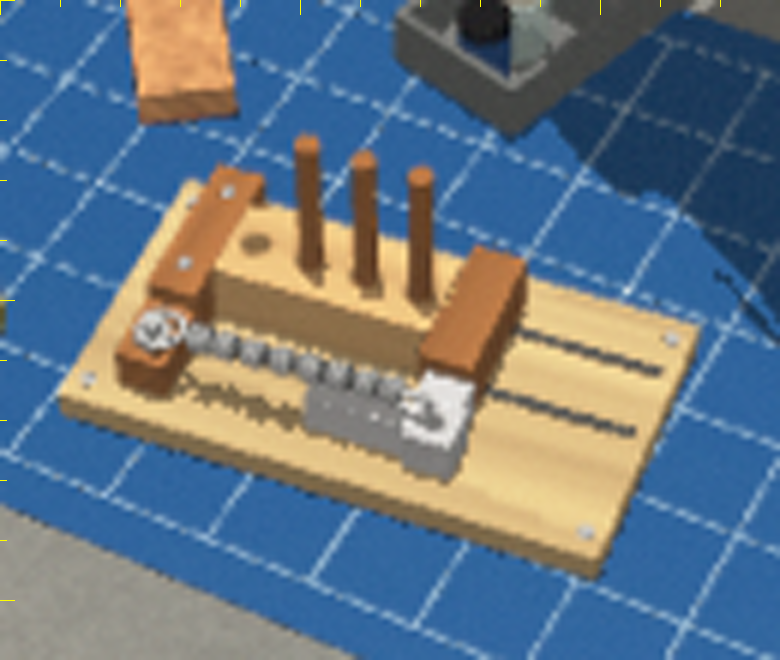

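View pics/t33.png

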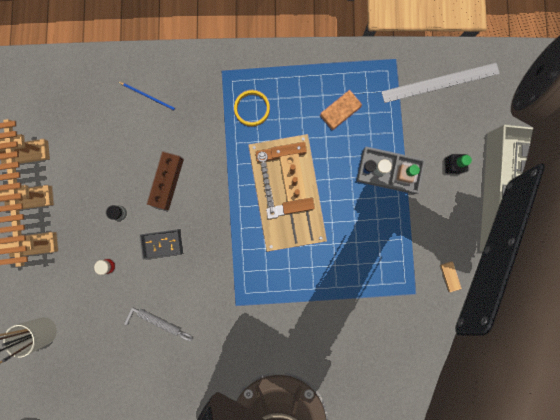

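Run:
```python
from m import *
from pl import *
t=load('t33'); s=load('s33'); import m; m.t=t; m.s=s
T=lambda *p:c(235,120,6,p); S=lambda *p:c(210,160,6,p)
for a,b in [(T(347,280),S(307,144)),(T(358,356),S(363,160)),(T(373,430),S(420,176))]: print(tri(a,b))
P,_=tri(T(222,555),S(433,412)); print('hook/hole',P,Jinv(P)); P,_=tri(T(163,221),S(160,329)); print('eye',P,Jinv(P))
C=lambda p:np.array(p)
print('glue cap', at(t,C((413,170)),.087))
```

```text
(array([ 0.6148, -0.0364,  0.1254]), np.float64(0.25))
(array([ 0.5867, -0.0401,  0.1263]), np.float64(0.14))
(array([ 0.5595, -0.0454,  0.1254]), np.float64(0.1))
hook/hole [0.5178 0.0132 0.0444] [-0.04242931  0.04435407]
eye [0.6525 0.0363 0.0462] [0.09423638 0.04478609]
glue cap [ 0.61088518 -0.31453442  0.087     ]
```

```bash
python3 -c "
from plant import r
print(r.close_job())"
```

```text
the job is handed in; nothing more can be done
None
```

I finished all parts of the job and handed it in after about 50 s of the 210 s allowed. The hand-in gives no verdict, so what follows rests on my own last camera checks.

- **Block and clamp:** The block lies flat and lengthways, holes up, with no gap seen at the fence. The spring's hook is in the jaw arm's hole and its eye is round the post under the head. Hook and eye measure about 137 mm apart, against 105 mm at rest, so the stretch is about 32 mm. The jaw is closed on the block.
- **Piles:** Three piles were out in the stand, and each now stands upright in its own hole. Their tops measured 125–126 mm above the table, against 128 mm nominal. The same cameras also read 1–3 mm low on the piles in the stand, so I take them as fully down.
- **Glue bottle:** The clear one stands upright in the empty bay, about 6 mm from the centre I measured. I did not touch the black one.
- **Bystanders:** Jars, tape, sanding block and offcut look to be where they started, by eye only. The robot ended clear of everything.
- **Disagreements:** The cameras disagreed by 2–5 mm on absolute positions, such as the jig and the glue bottle. I used close wrist views for the fits. I felt about 3 N of sideways force while inserting the first two piles. I shifted the arm 0.5–0.7 mm before letting each go, and both stayed upright.

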